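Tub up the nougat bars and press the cover down

TASK

Lay every nougat bar flat in the tub of the lever press (one layer, no bar on top of another), then lower the loose steel cover by its handle onto the tub's rim so that it sits fully down and level before you let go of it. Then pull the press lever all the way down until its two pads press firmly on the cover, hold it there for about a second, and ease it slowly back up to its upright rest without ever letting it fly up. Leave the dish and the paper roll where they are.

Things in the scene. Friction and masses are not known exactly. Their poses are not given: they have to be found in the camera images.
- press: Grey hand press, fixed, with a bright metal open tub in its middle. Origin: on the bench under the tub's centre; x axis points from the tub to the lever's hinge (away from the robot), y across, z up. Base plate 190 mm wide (y), x = -170 to +190 mm, 12 mm thick. Two cheeks (x = 115 to 165, y = +-75, up to z = 110 mm) carry the lever's hinge, which runs along y at x = 140, z = 95 mm.
- tub_rim (a point): Centre of the tub's mouth, 61 mm above the press's origin, axes as the press's. The tub is 170 (x) x 160 (y) mm inside, walls 5 mm, 44 mm deep (inner floor 17 mm above the bench). With the cover seated, the cover's origin is 8 mm below this point and its axes are parallel to the press's (either way round).
- lever (a joint): Sprung press lever, rad: 0 = rest, upright; grows as its top is pulled towards the robot and down; at 1.57 its arms are level and its two rubber pads lie on the seated cover's plate. A fork of two steel arms (14 x 12 mm, at y = +-55 mm) joined at the top by the grip. Spring: about 2 N at the grip at rest, 8 N when down; let go when down, it flies up. Faster than 1.8 rad/s upward is flying up.
- lever_grip (a point): Centre of the lever's grip, a black round bar 20 mm in diameter and 92 mm long, lying level along the press's y axis, 245 mm from the hinge and free to spin in the fork, so it can be pinched from above between the arms while the lever swings. At rest it is straight above the hinge, 340 mm above the bench; when the lever is down it is at x = -105, z = 95 mm in the press's frame.
- cover: Loose dark steel cover, 0.45 kg. Plate 184 (x) x 174 (y) x 5 mm, under it a plug 160 x 150 x 8 mm that drops into the tub. Origin: centre of the plug's underside; plate from z = 8 to 13 mm, its underside rests on the rim. On top a bridge handle along x, 70 mm long, 18 mm wide (y), black top bar from z = 35 to 47 mm, on two posts 10 mm long at x = +-30. Starts on a white board.
- bar1: Nougat bar, tan, 75 (x) x 28 (y) x 28 (z) mm, about 80 g; origin at its centre, x along its length. Starts lying on a white board. Three or four of bar1 to bar4 are present.
- bar2: Nougat bar, tan, 75 (x) x 28 (y) x 28 (z) mm, about 80 g; origin at its centre, x along its length. Starts lying on a white board. Three or four of bar1 to bar4 are present.
- bar3: Nougat bar, tan, 75 (x) x 28 (y) x 28 (z) mm, about 80 g; origin at its centre, x along its length. Starts lying on a white board. Three or four of bar1 to bar4 are present.
- bar4: Nougat bar, tan, 75 (x) x 28 (y) x 28 (z) mm, about 80 g; origin at its centre, x along its length. Starts lying on a white board. Three or four of bar1 to bar4 are present.
- board_bars: White plastic board, fixed, 240 (x) x 220 (y) x 10 mm, on which the bars lie; origin: centre of its underside.
- board_cover: The same kind of board, fixed, on which the cover lies, on the other side of the press. The two boards swap sides from start to start.
- dish: Small green dish, 65 mm square, 30 mm high, origin under its centre. Leave alone.
- roll: Paper roll lying flat, 90 mm across, 35 mm high, origin under its centre. Leave alone.
There are look-alikes about, which are no part of the job. Leave any purple or red look-alike of the bar4 alone.

How it is judged:
By the outcome, as a careful person would: the job done as asked, in the order asked, and still so for the second after the job is handed in, with the robot touching nothing.
Of bar1, bar2, bar3, bar4 only 3 to 4 are there at a start; the rules pass over those that are not, and their reading is None.
At some moment in a run one of bar1, bar2, bar3, bar4, cover may be knocked a few centimetres aside while the robot is not near it.
It also fails if it takes over 210 s, if anything falls off the work surface, if the arm or the gripper's body presses on something with over 40 N, if the wrist force passes 120 N, or if a joint passes its speed limit or range.

ROBOT

A 6-joint arm with a two-finger parallel gripper is mounted at the origin on the work surface. World frame = base frame: x ahead of the robot, y to its left, z up, the work surface at z = 0. Lengths are in mm, angles in rad, forces in N, time in s.
With the tool pointing down it reaches from about 400 to 925 mm from the base axis. Payload 12.5 kg.
Tool frame: the origin (TCP) lies at the very end of the fingers, on their centre line; the grasp point (between the pads) lies 19 mm behind it; x points along the fingers, y is the direction in which the jaws open and shut, and the axes are right-handed (so a half turn about x gives the same grasp; the last joint's range is limited). The gripper opens to 95 mm and grips with 3 to 60 N. Pads are 20 mm wide; open, the fingers measure 119 mm over their backs; the gripper's body (75 mm by 180 mm) begins 59 mm behind the grasp point.
Start: joints at [-1.245, 0.491, 1.559, -0, 1.092, -0.106], TCP at [261.591, -567.642, 214.661] pointing down, gripper open.
Joint ranges: [-3.1, 3.1], [-0.84, 2.19], [0.05, 2.79], [-1.13, 4.28], [0.06, 2.93], [-2.69, 2.69]. Speed limits (rad/s): [2.22, 2.22, 2.79, 3.14, 3.14, 3.14].

INTERFACE

Orientations are given as [roll, pitch, yaw] about the fixed x, y, z axes, in that order (R = Rz(yaw) Ry(pitch) Rx(roll)).
In Python, from cell import env, optics, job gives the robot as it stands.
- The arm moves only by the shell command python3 -m handwheel 'ROWS' [OPENING]. ROWS is JSON, a list of rows, each an object with "travel": the shift along the world's x, y, z in mm, a list of three; "roll": the turn about the world's z in degrees. In form: [{"travel": [dx, dy, dz], "roll": roll}, ...]. A call has 1 to 8 rows; each row is the pose to reach, as a shift and turn from the pose commanded when the call began; what a row does not reach only later rows make up. A row lasts 1/10 s, in which the tool goes at most 50 mm and 8.59 degrees, less where a joint would pass 70% of its speed; a pose out of reach is approached as far as the arm can. A call with a gripper value outside its range is refused whole. OPENING is the closure, from -1 (fully open) to 1 (shut), set as the call begins (- or left out, the last holds). The fingers move at their own pace and stop on an object; the grip force is fixed at half the most. Time passes only in rows, so rows that repeat a pose let the fingers close. It gives the time, the measured TCP pose, the force and the opening at its end, in the units of the state.
- env.state(): the state, without advancing time (a new reading comes with each control period).
- optics.read_camera(name): name is "scene" or "top" or "wrist"; returns the picture (400x640x3 uint8, red, green, blue); there is no depth.
- optics.camera_params(name): a dict with "fx", "fy", "cx", "cy" (pixels), "world_from_camera" (4x4, takes a point from camera to world coordinates). Camera axes: x right, y up, looking along -z (the intrinsics and any distortion apply to the point x, -y, -z); pixel columns grow to the right and rows downward; lengths in mm; the calibration is good to about 2 mm. A picture is of the moment at which its call begins: read the wrist's pose just before it. camera_params takes no time and is no camera call; for the wrist camera it gives the pose at the moment of the call.
- job.job_done(): hands the job in, once; it reports no verdict.
The state is a dict: "t": time; "joints": joint angles; "qvel": joint speeds; "tau": joint torques, N m; "eef_pos": TCP position; "tcp_rot": TCP orientation; "ft_force": force on the tool from outside, world axes, zero at the start; "moment": the same for the moment, N m; "opening": opening from 0.0 (shut) to 1.0 (fully open).
Only numpy, scipy, OpenCV 4.12 (cv2) and the standard library are available. Lean on these libraries where they do the work, as an engineer would, in place of code of your own. Each camera call takes 0.05 s, during which the arm holds its last target.

## Working session

There is one attempt and no reset: what is moved stays moved. The work goes in short steps, Python scripts to look and compute and a shell command to move; the robot and the scene stay as the last step left them, time stands still between calls to the robot, and variables do not carry over. Pictures are saved under pics/ and viewed, and the job is handed in when it is done.

```bash
ls; mkdir -p pics; python3 - <<'E'
from cell import env, optics, job
import cv2
s=env.state(); print(s)
for n in ["scene","top","wrist"]:
    p=optics.camera_params(n); print(n,p)
    cv2.imwrite(f"pics/{n}0.png",optics.read_camera(n)[:,:,::-1])
E
```

```text
pics
{'t': 0.0, 'joints': array([-1.24462733e+00,  4.91549917e-01,  1.55948521e+00, -2.86862808e-05,
        1.09168785e+00, -1.05588544e-01]), 'qvel': array([ 5.36047890e-05, -4.38499933e-04,  4.05902225e-04, -1.84771274e-03,
       -8.34075348e-04, -3.24968765e-05]), 'tau': array([-1.27357169e-03, -6.12645435e+01, -2.58183968e+01,  6.92370976e-02,
        4.81628941e-02, -7.15169790e-05]), 'eef_pos': array([ 261.47953957, -567.38807102,  214.05542431]), 'tcp_rot': array([-1.65388066,  1.56966571,  1.91948277]), 'ft_force': array([-0.68950777, -1.11785789, -0.32890303]), 'moment': array([-3.76240418e-02,  6.51915980e-05,  3.49318219e-02]), 'opening': 0.9989211680221917}
scene {'fx': 423.34314626161586, 'fy': 423.34314626161586, 'cx': 324.23718917310606, 'cy': 193.4116465492114, 'world_from_camera': array([[-5.99760212e-01, -6.19097708e-01,  5.06957312e-01,
         1.10059020e+03],
       [ 8.00169643e-01, -4.67217257e-01,  3.76080545e-01,
         4.90458465e+02],
       [ 4.02860135e-03,  6.31209999e-01,  7.75601513e-01,
         1.05284338e+03],
       [ 0.00000000e+00,  0.000000
[... 295 characters left out ...]
2720633e-02, -1.25862777e-02,
         7.25306291e+01],
       [-9.17293430e-03,  1.95004084e-01,  9.80759535e-01,
         1.67984630e+03],
       [ 0.00000000e+00,  0.00000000e+00,  0.00000000e+00,
         1.00000000e+00]])}
wrist {'fx': 336.10849150639274, 'fy': 336.10849150639274, 'cx': 318.1784433885788, 'cy': 201.55298519758716, 'world_from_camera': array([[ 4.19065143e-01,  8.75869291e-01,  2.39243370e-01,
         3.26974638e+02],
       [-9.07952107e-01,  4.05041882e-01,  1.07536247e-01,
        -5.37696673e+02],
       [-2.71588853e-03, -2.62286215e-01,  9.64986303e-01,
         3.85700735e+02],
       [ 0.00000000e+00,  0.00000000e+00,  0.00000000e+00,
         1.00000000e+00]])}
```

View pics/top0.png

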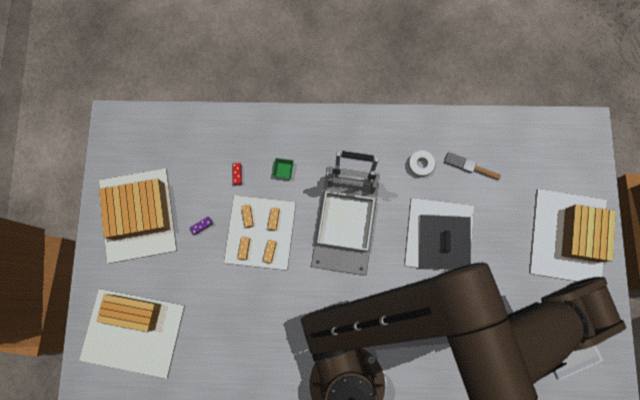

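View pics/scene0.png

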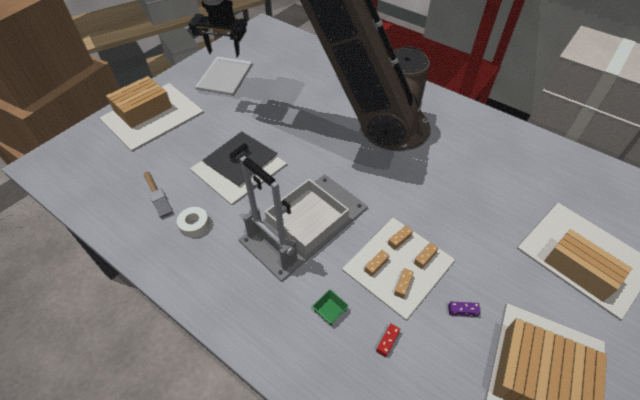

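View pics/wrist0.png

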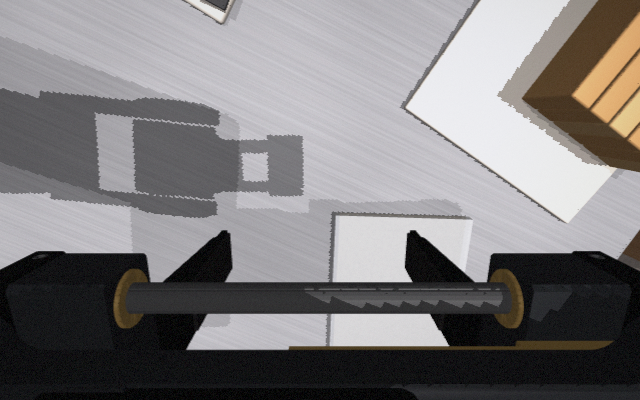

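```bash
cat > h.py <<'E'
from cell import env, optics, job
import cv2, numpy as np
def ray(p,uv,z):
    W=p["world_from_camera"]; u,v=uv
    d=W[:3,:3]@np.array([(u-p["cx"])/p["fx"],-(v-p["cy"])/p["fy"],-1.0]); o=W[:3,3]
    return o+d*(z-o[2])/d[2]
def proj(p,X):
    W=p["world_from_camera"]; c=W[:3,:3].T@(np.asarray(X,float)-W[:3,3])
    return np.array([p["cx"]-p["fx"]*c[0]/c[2], p["cy"]+p["fy"]*c[1]/c[2]])
def shot(name,f=None):
    p=optics.camera_params(name); im=optics.read_camera(name)[:,:,::-1].copy()
    if f: cv2.imwrite("pics/"+f,im)
    return p,im
def tan(im,lo=(8,70,110),hi=(22,255,255)):
    h=cv2.cvtColor(im,cv2.COLOR_BGR2HSV); return cv2.inRange(h,lo,hi)
def st():
    s=env.state(); print("t",round(s["t"],2),"tcp",s["eef_pos"].round(1),"rot",s["tcp_rot"].round(3),"F",s["ft_force"].round(1),"op",round(s["opening"],3),"j",s["joints"].round(2))
    return s
E
python3 - <<'E'
from h import *
im=cv2.imread("pics/top0.png"); p=optics.camera_params("top")
m=tan(im)
for c in cv2.findContours(m,cv2.RETR_EXTERNAL,cv2.CHAIN_APPROX_NONE)[0]:
    a=cv2.contourArea(c)
    if 100<a<1200:
        r=cv2.minAreaRect(c); b=cv2.boxPoints(r)
        w=np.array([ray(p,x,30)[:2] for x in b]); print(a,np.array(r[0]).round(1),ray(p,r[0],30).round(1),(w-w[0]).round(0).tolist())
cv2.imwrite("pics/c1.png",cv2.resize(im[130:290,210:490],None,fx=2.8,fy=2.8,interpolation=cv2.INTER_CUBIC))
E
```

```text
452.5 [ 19.7 344. ] [ 109.3 1077.8   30. ] [[0.0, 0.0], [65.0, 2.0], [53.0, -128.0], [-11.0, -129.0]]
167.0 [269.2 251.1] [429.6 268.2  30. ] [[0.0, 0.0], [72.0, -15.0], [66.0, -44.0], [-7.0, -29.0]]
167.5 [243.4 247.8] [439.1 356.4  30. ] [[0.0, 0.0], [75.0, -10.0], [70.0, -40.0], [-5.0, -30.0]]
687.5 [ 44.2 279.5] [ 320.3 1023.8   30. ] [[0.0, 0.0], [295.0, -22.0], [285.0, -78.0], [-9.0, -54.0]]
716.0 [600.7 233.6] [ 508.7 -857.2   30. ] [[0.0, 0.0], [172.0, -36.0], [166.0, -95.0], [-6.0, -58.0]]
159.0 [273.2 218.4] [542.3 259.   30. ] [[0.0, 0.0], [74.0, -9.0], [69.0, -39.0], [-4.0, -30.0]]
652.0 [580.2 230.4] [ 518.4 -789.    30. ] [[0.0, 0.0], [174.0, -26.0], [172.0, -75.0], [-2.0, -48.0]]
161.0 [246.9 215.4] [551.1 350.   30. ] [[0.0, 0.0], [6.0, -30.0], [-67.0, -46.0], [-73.0, -16.0]]
144.5 [632.9 180.5] [ 696.8 -985.7   30. ] [[0.0, 0.0], [6.0, -47.0], [-45.0, -46.0], [-51.0, 0.0]]
```

View pics/c1.png

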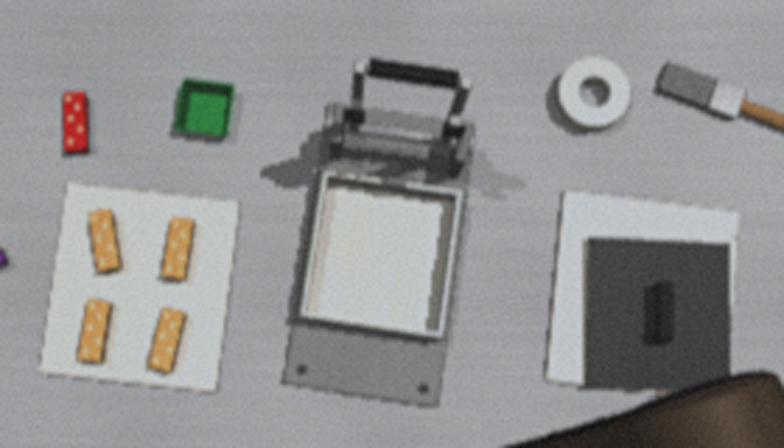

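```bash
python3 - <<'E'
from h import *
p=optics.camera_params("top")
def w(x,y,z): return ray(p,(210+x/2.8,130+y/2.8),z)
print("rim",[w(x,y,61).round(1).tolist() for x,y in [(320,172),(468,188),(441,338),(297,320)]])
c=np.mean([w(x,y,61) for x,y in [(320,172),(468,188),(441,338),(297,320)]],0);print(c)
print("front",[w(x,y,12).round(1).tolist() for x,y in [(283,384),(438,405)]])
print("grip",[w(x,y,340).round(1).tolist() for x,y in [(371,68),(459,79)]])
print("cover",[w(x,y,23).round(1).tolist() for x,y in [(586,239),(730,244),(728,387),(584,386)]])
print("handle",[w(x,y,57).round(1).tolist() for x,y in [(646,284),(673,283),(671,344),(643,344)]])
cv2.imwrite("pics/sc1.png",cv2.resize(cv2.imread("pics/scene0.png")[110:340,170:460],None,fx=2.7,fy=2.6,interpolation=cv2.INTER_CUBIC))
E
```

```text
rim [[633.2, 84.5, 61.0], [616.2, -95.5, 61.0], [433.3, -62.7, 61.0], [451.8, 108.8, 61.0]]
[533.62625607   8.79542872  61.        ]
front [[379.0, 125.4, 12.0], [357.0, -63.2, 12.0]]
grip [[679.5, 32.2, 340.0], [669.3, -57.8, 340.0]]
cover [[562.5, -244.4, 23.0], [559.3, -421.1, 23.0], [384.2, -411.5, 23.0], [382.3, -238.3, 23.0]]
handle [[502.8, -308.6, 57.0], [504.6, -340.9, 57.0], [431.4, -336.1, 57.0], [430.8, -302.9, 57.0]]
```

View pics/sc1.png

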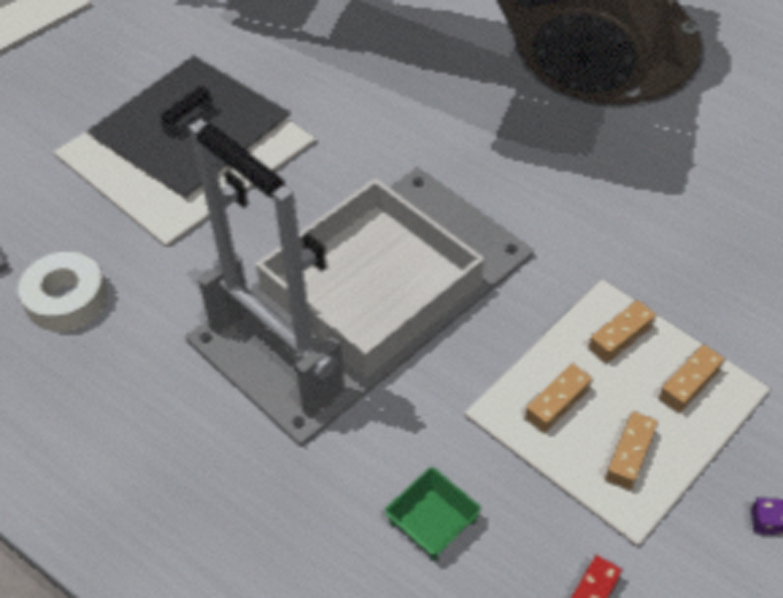

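```bash
cat >> h.py <<'E'
from scipy.spatial.transform import Rotation as Ro
def jaw():
    R=Ro.from_euler("xyz",env.state()["tcp_rot"]).as_matrix(); return np.degrees(np.arctan2(R[1,1],R[0,1])),R
E
python3 - <<'E'
from h import *
print(jaw())
E
python3 -m handwheel '[{"travel":[25,40,30],"roll":0},{"travel":[50,80,60],"roll":0},{"travel":[75,115,80],"roll":0},{"travel":[100,155,100],"roll":0},{"travel":[125,195,110],"roll":0},{"travel":[145,235,120],"roll":0},{"travel":[165,275,130],"roll":0},{"travel":[185,315,136],"roll":0}]' -1
```

```text
(np.float64(-65.25937912211248), array([[-2.41312268e-04,  4.18510956e-01, -9.08211716e-01],
       [ 7.08544617e-04, -9.08211443e-01, -4.18511018e-01],
       [-9.99999720e-01, -7.44500366e-04, -7.73711217e-05]]))
t: 0.95
eef_pos: [447.3, -250.6, 351.5]
tcp_rot: [2.102, 1.57, -0.607]
ft_force: [-0.2, -0.1, 0.0]
opening: 0.999
```

```bash
python3 -m handwheel '[{"travel":[-10,-25,-10],"roll":-8},{"travel":[-20,-30,-20],"roll":-16},{"travel":[-20,-40,-30],"roll":-24},{"travel":[-20,-40,-30],"roll":-30},{"travel":[-20,-40,-30],"roll":-30},{"travel":[-20,-40,-30],"roll":-30}]'
python3 - <<'E'
from h import *
st();print(jaw()[0]); shot("wrist","w1.png")
E
```

```text
t: 1.55
eef_pos: [426.6, -292.6, 320.7]
tcp_rot: [-0.116, 1.571, 2.937]
ft_force: [-0.7, 0.5, -0.1]
opening: 0.999
t 1.55 tcp [ 426.6 -292.6  320.7] rot [-0.116  1.571  2.937] F [-0.7  0.5 -0.1] op 0.999 j [-0.73  0.24  1.66 -0.    1.24  0.93]
-95.07946737327323
```

View pics/w1.png

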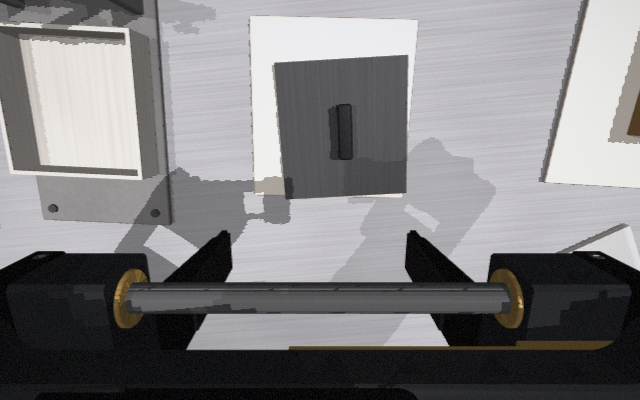

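```bash
python3 -m handwheel '[{"travel":[0,45,10],"roll":0},{"travel":[0,95,20],"roll":0},{"travel":[0,145,30],"roll":0},{"travel":[0,195,30],"roll":0},{"travel":[0,245,30],"roll":0},{"travel":[0,295,30],"roll":0},{"travel":[0,345,30],"roll":0},{"travel":[0,390,30],"roll":0}]'
python3 -m handwheel '[{"travel":[0,0,0],"roll":0},{"travel":[0,0,0],"roll":0}]'
python3 - <<'E'
from h import *
st();print(jaw()[0]); shot("wrist","w2.png")
E
```

```text
t: 2.4
eef_pos: [426.0, 99.6, 351.1]
tcp_rot: [-2.997, 1.57, 0.056]
ft_force: [1.2, -0.4, -0.3]
opening: 1.002
t: 2.6
eef_pos: [426.3, 98.3, 350.8]
tcp_rot: [2.441, 1.57, -0.787]
ft_force: [-0.0, -0.3, 0.1]
opening: 1.0
t 2.6 tcp [426.3  98.3 350.8] rot [ 2.441  1.57  -0.787] F [-0.  -0.3  0.1] op 1.0 j [ 0.08  0.09  1.77 -0.    1.28  1.73]
-94.98663533023539
```

View pics/w2.png

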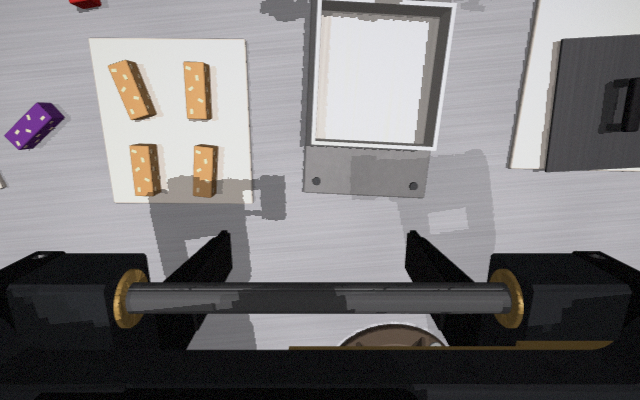

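```bash
python3 - <<'E'
from h import *
im=cv2.imread("pics/w2.png")
cv2.imwrite("pics/w2a.png",cv2.resize(im[0:200,290:470],None,fx=3,fy=3,interpolation=cv2.INTER_CUBIC))
cv2.imwrite("pics/w2b.png",cv2.resize(im[40:210,80:260],None,fx=3.5,fy=3.5,interpolation=cv2.INTER_CUBIC))
E
```

```text
(no output)
```

View pics/w2a.png

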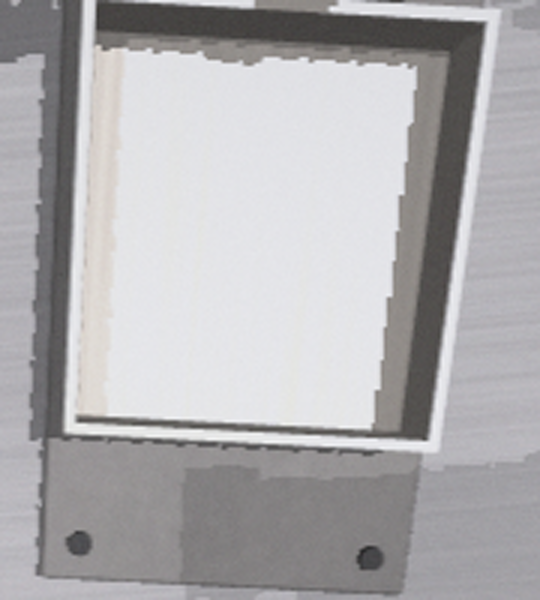

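View pics/w2b.png

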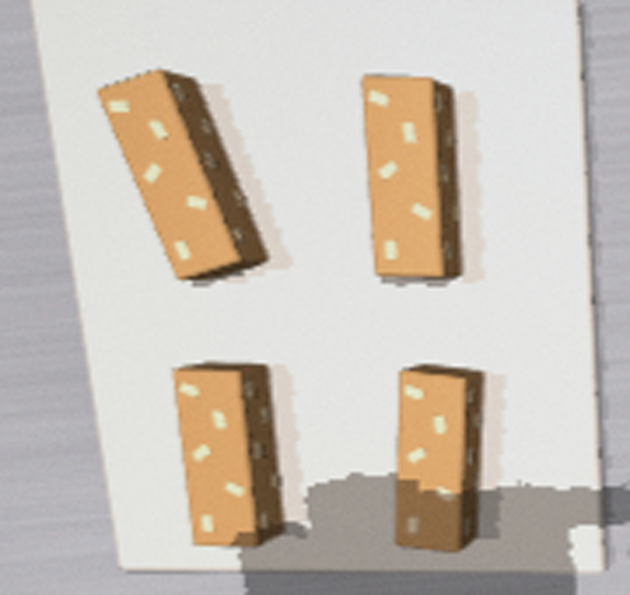

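```bash
cat >> h.py <<'E'
def rect(p,pts,z,L=None):
    w=np.array([ray(p,q,z)[:2] for q in pts]); c=w.mean(0)
    e=[w[(i+1)%4]-w[i] for i in range(4)]
    # axis from pts 1->2 and 0->3
    ax=(w[1]-w[2])+(w[0]-w[3]); print("c",c.round(1),"yaw",np.degrees(np.arctan2(ax[1],ax[0])).round(1),"sides",[float(np.linalg.norm(x).round(1)) for x in e])
    return c
E
python3 - <<'E'
from h import *
p=optics.camera_params("wrist")
f=lambda q,s,o:[((x+.5)/s-.5+o[0],(y+.5)/s-.5+o[1]) for x,y in q]
for q in [[(98,92),(162,70),(240,264),(177,280)],[(363,75),(432,78),(442,276),(376,275)],[(174,370),(241,368),(258,545),(192,544)],[(400,370),(466,375),(462,550),(396,544)]]:
    rect(p,f(q,3.5,(80,40)),38)
q=f([(64,434),(437,452),(500,10)],3,(290,0)); w=np.array([ray(p,x,61)[:2] for x in q]); print(w.round(1),(w[0]+w[2])/2,np.linalg.norm(w[0]-w[1]),np.linalg.norm(w[2]-w[1]))
d=w[0]-w[1];print(np.degrees(np.arctan2(-d[0],d[1])));d=w[2]-w[1];print(np.degrees(np.arctan2(d[1],d[0])))
q=f([(40,576),(404,594)],3,(290,0)); w=np.array([ray(p,x,12)[:2] for x in q]); d=w[0]-w[1];print(w,np.degrees(np.arctan2(-d[0],d[1])),np.linalg.norm(d))
p1=dict(p); 
E
```

```text
c [546.9 347.5] yaw 10.8 sides [27.0, 74.8, 26.8, 73.1]
c [538.9 256.4] yaw -7.1 sides [26.4, 73.8, 26.4, 74.5]
c [436.2 354.5] yaw -7.4 sides [27.5, 74.6, 28.0, 73.3]
c [427.  265.7] yaw -11.5 sides [26.9, 74.3, 27.9, 73.8]
[[454.3 104. ]
 [431.2 -64.3]
 [609.3 -89.5]] [531.78760321   7.28784167] 169.9258963322879 179.8385378678952
-7.819163673880169
-8.038224919848377
[[377.86501665 124.87782049]
 [351.40582704 -63.70395786]] -7.986815463191661 190.4289259628207
```

```bash
python3 -m handwheel '[{"travel":[10,20,0],"roll":8},{"travel":[20,40,0],"roll":16.5},{"travel":[35,60,0],"roll":25},{"travel":[50,80,0],"roll":33.5},{"travel":[65,100,0],"roll":42},{"travel":[80,120,0],"roll":50.5},{"travel":[95,140,0],"roll":59},{"travel":[113,158,0],"roll":67.5}]' 0.05
python3 -m handwheel '[{"travel":[0,0,-20],"roll":8.5},{"travel":[0,0,-40],"roll":17},{"travel":[0,0,-60],"roll":25.5},{"travel":[0,0,-80],"roll":34},{"travel":[0,0,-100],"roll":42.5},{"travel":[0,0,-120],"roll":51},{"travel":[0,0,-140],"roll":59.5},{"travel":[0,0,-160],"roll":68}]'
python3 -m handwheel '[{"travel":[0,0,-20],"roll":8.5},{"travel":[0,0,-40],"roll":17},{"travel":[0,0,-60],"roll":25.5},{"travel":[0,0,-80],"roll":34},{"travel":[0,0,-90],"roll":42.5},{"travel":[0,0,-90],"roll":42.5},{"travel":[0,0,-90],"roll":42.5}]'
python3 - <<'E'
from h import *
st();print(jaw()[0]); shot("wrist","w3.png");shot("top","t3.png")
E
```

```text
t: 3.45
eef_pos: [540.8, 254.3, 350.7]
tcp_rot: [1.116, 1.571, -0.934]
ft_force: [0.7, 0.2, 0.3]
opening: 0.482
t: 4.25
eef_pos: [540.5, 253.3, 189.9]
tcp_rot: [0.7, 1.571, -0.165]
ft_force: [-0.8, -0.6, -0.8]
opening: 0.475
t: 4.95
eef_pos: [540.3, 254.1, 100.9]
tcp_rot: [0.833, 1.571, 0.701]
ft_force: [-0.5, 0.6, -0.2]
opening: 0.471
t 4.95 tcp [540.3 254.1 100.9] rot [0.833 1.571 0.701] F [-0.5  0.6 -0.2] op 0.471 j [ 0.33  0.58  1.74  0.    0.81 -1.11]
82.40462620974952
```

View pics/w3.png

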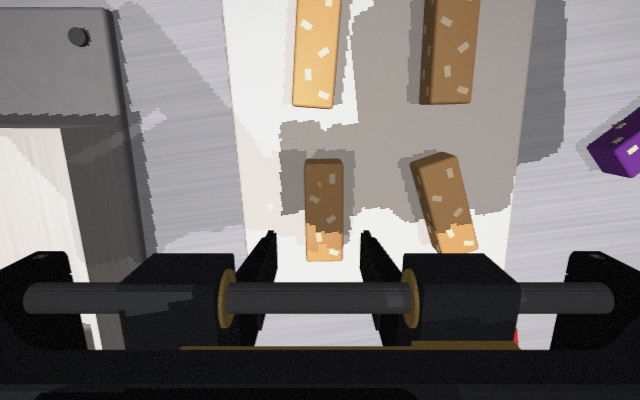

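View pics/t3.png

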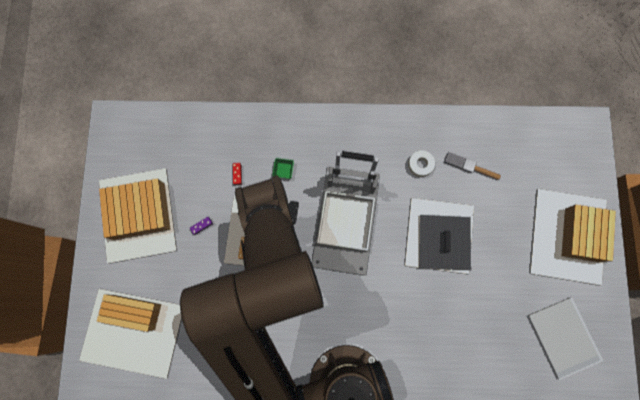

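```bash
python3 - <<'E'
from h import *
p=optics.camera_params("wrist")
rect(p,[(342,261),(306,261),(304,165),(343,165)],38)
E
```

```text
c [539.4 258.2] yaw -6.9 sides [27.4, 73.5, 27.4, 73.5]
```

```bash
python3 -m handwheel '[{"travel":[-1,3,-30],"roll":0},{"travel":[-1,3,-60],"roll":0},{"travel":[-1,3,-80],"roll":0},{"travel":[-1,3,-87],"roll":0},{"travel":[-1,3,-87],"roll":0}]' 0.05
python3 -m handwheel '[{"travel":[0,0,0],"roll":0},{"travel":[0,0,0],"roll":0},{"travel":[0,0,0],"roll":0},{"travel":[0,0,0],"roll":0},{"travel":[0,0,20],"roll":0},{"travel":[0,0,60],"roll":0},{"travel":[0,0,100],"roll":0},{"travel":[0,0,110],"roll":0}]' 1
python3 - <<'E'
from h import *
st();print(jaw()[0]); shot("wrist","w4.png")
E
```

```text
t: 5.55
eef_pos: [538.7, 258.2, 13.6]
tcp_rot: [-2.863, 1.57, -2.991]
ft_force: [0.4, -0.8, -0.4]
opening: 0.474
t: 6.35
eef_pos: [539.9, 258.9, 127.9]
tcp_rot: [0.472, 1.565, 0.345]
ft_force: [0.8, -0.7, -0.5]
opening: 0.294
t 6.35 tcp [539.9 258.9 127.9] rot [0.472 1.565 0.345] F [ 0.8 -0.7 -0.5] op 0.294 j [ 0.34  0.55  1.72  0.    0.87 -1.11]
82.74337855336849
```

View pics/w4.png

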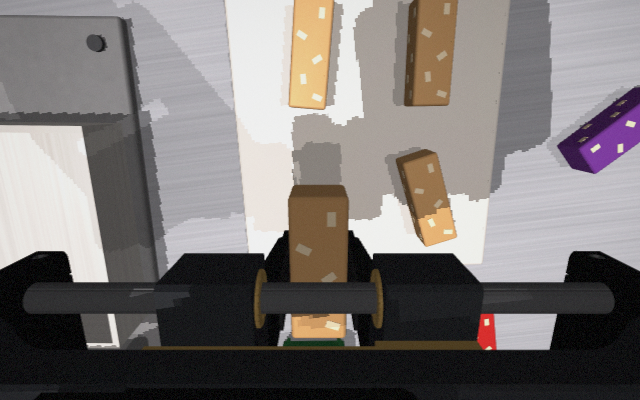

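```bash
python3 -m handwheel '[{"travel":[0,-30,0],"roll":0},{"travel":[5,-70,0],"roll":0},{"travel":[12,-115,0],"roll":-0.5},{"travel":[22,-160,0],"roll":-0.5},{"travel":[32,-200,0],"roll":-0.5},{"travel":[38.5,-219,0],"roll":-0.5},{"travel":[38.5,-219,0],"roll":-0.5},{"travel":[38.5,-219,0],"roll":-0.5}]'
python3 - <<'E'
from h import *
st();print(jaw()[0]); shot("wrist","w5.png")
E
```

```text
t: 7.2
eef_pos: [576.5, 39.4, 122.6]
tcp_rot: [3.092, 1.569, 2.956]
ft_force: [0.1, -0.8, -1.1]
opening: 0.293
t 7.2 tcp [576.5  39.4 122.6] rot [3.092 1.569 2.956] F [ 0.1 -0.8 -1.1] op 0.293 j [-0.05  0.53  1.77  0.    0.84 -1.48]
82.18102310379876
```

View pics/w5.png

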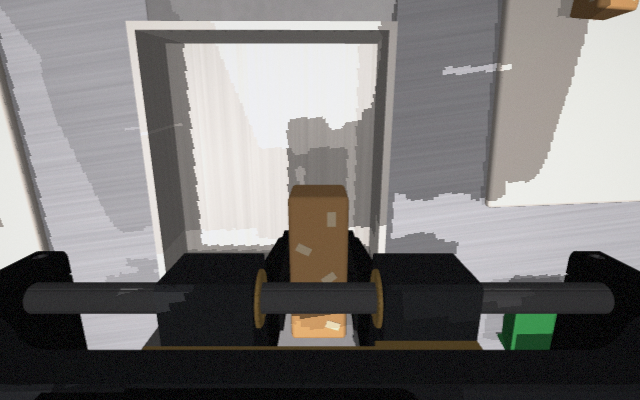

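```bash
python3 - <<'E'
from h import *
p=optics.camera_params("wrist")
a=ray(p,(127,23),61);b=ray(p,(396,22),61);print(a,b,np.linalg.norm(a-b))
ex=np.array([.9903,-.1392]);print((a+b)[:2]/2+90*ex)
E
```

```text
[432.983713   -62.73571687  61.        ] [455.1061551  105.07148573  61.        ] 169.25914950123
[533.17193405   8.63988443]
```

```bash
python3 -m handwheel '[{"travel":[1,0,-30],"roll":0},{"travel":[1,0,-65],"roll":0},{"travel":[1,0,-88],"roll":0},{"travel":[1,0,-98],"roll":0},{"travel":[1,0,-101],"roll":0},{"travel":[1,0,-101],"roll":0}]'
python3 -m handwheel '[{"travel":[0,0,0],"roll":0},{"travel":[0,0,0],"roll":0},{"travel":[0,0,0],"roll":0},{"travel":[0,0,30],"roll":0},{"travel":[0,0,70],"roll":0},{"travel":[0,0,110],"roll":0}]' 0.07
python3 - <<'E'
from h import *
st();print(jaw()[0]); shot("wrist","w6.png")
E
```

```text
t: 7.85
eef_pos: [578.2, 40.0, 23.1]
tcp_rot: [0.449, 1.57, 0.314]
ft_force: [-0.3, 0.3, -0.2]
opening: 0.291
t: 8.45
eef_pos: [577.8, 39.3, 134.1]
tcp_rot: [2.985, 1.57, 2.849]
ft_force: [0.8, 0.2, -0.4]
opening: 0.467
t 8.45 tcp [577.8  39.3 134.1] rot [2.985 1.57  2.849] F [ 0.8  0.2 -0.4] op 0.467 j [-0.05  0.52  1.76  0.    0.86 -1.48]
82.22914580470506
```

View pics/w6.png

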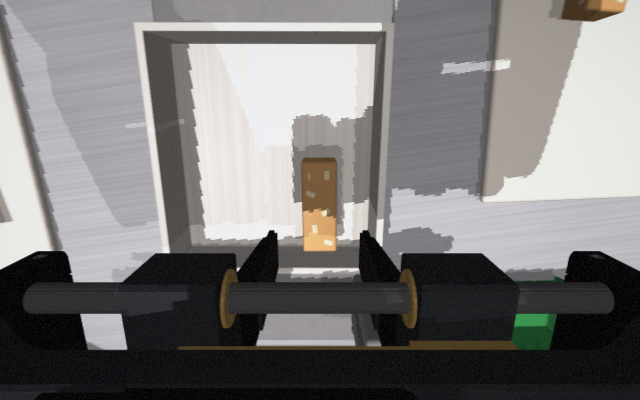

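```bash
python3 -m handwheel '[{"travel":[-4,35,0],"roll":2},{"travel":[-8,80,0],"roll":5},{"travel":[-12,128,0],"roll":8},{"travel":[-16,176,0],"roll":11},{"travel":[-21,222,-5],"roll":14},{"travel":[-26,270,-15],"roll":17},{"travel":[-30,300,-25],"roll":18.5},{"travel":[-31,309,-30],"roll":18.5}]'
python3 -m handwheel '[{"travel":[0,0,0],"roll":0},{"travel":[0,0,0],"roll":0}]'
python3 - <<'E'
from h import *
st();print(jaw()[0]); shot("wrist","w7.png")
E
```

```text
t: 9.3
eef_pos: [546.0, 351.1, 101.9]
tcp_rot: [2.242, 1.57, 2.433]
ft_force: [-0.4, 0.0, -0.1]
opening: 0.463
t: 9.5
eef_pos: [547.4, 347.3, 102.9]
tcp_rot: [-0.923, 1.571, -0.737]
ft_force: [0.6, 0.5, 0.4]
opening: 0.463
t 9.5 tcp [547.4 347.3 102.9] rot [-0.923  1.571 -0.737] F [0.6 0.5 0.4] op 0.463 j [ 0.46  0.64  1.61 -0.    0.89 -1.29]
100.68309837226228
```

View pics/w7.png

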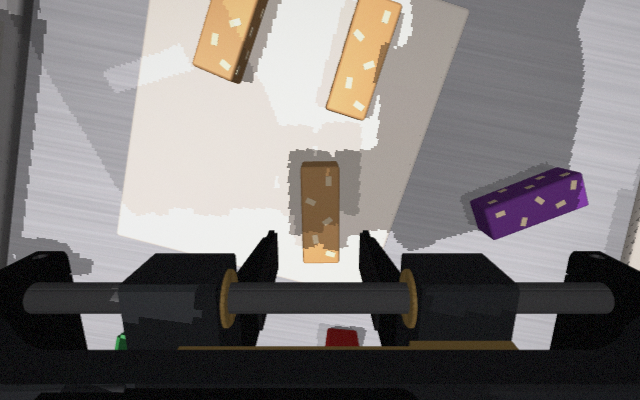

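```bash
python3 -m handwheel '[{"travel":[0,1,-30],"roll":0},{"travel":[0,1,-60],"roll":0},{"travel":[0,1,-82],"roll":0},{"travel":[0,1,-89],"roll":0},{"travel":[0,1,-89],"roll":0}]'
python3 -m handwheel '[{"travel":[0,0,0],"roll":0},{"travel":[0,0,0],"roll":0},{"travel":[0,0,0],"roll":0},{"travel":[0,0,0],"roll":0},{"travel":[0,0,20],"roll":0},{"travel":[0,0,60],"roll":0},{"travel":[0,0,100],"roll":0},{"travel":[0,0,110],"roll":0}]' 1
python3 - <<'E'
from h import *
st();print(jaw()[0])
E
```

```text
t: 10.05
eef_pos: [547.4, 348.3, 13.5]
tcp_rot: [-2.914, 1.57, -2.728]
ft_force: [0.6, 0.8, 0.1]
opening: 0.465
t: 10.85
eef_pos: [548.4, 350.2, 128.3]
tcp_rot: [0.295, 1.564, 0.483]
ft_force: [0.2, 0.6, -1.5]
opening: 0.295
t 10.85 tcp [548.4 350.2 128.3] rot [0.295 1.564 0.483] F [ 0.2  0.6 -1.5] op 0.295 j [ 0.47  0.61  1.58  0.    0.94 -1.29]
100.75245526345886
```

```bash
python3 -m handwheel '[{"travel":[-5,-35,0],"roll":-2},{"travel":[-12,-80,0],"roll":-5},{"travel":[-20,-127,0],"roll":-8},{"travel":[-28,-175,0],"roll":-11},{"travel":[-36,-222,0],"roll":-14},{"travel":[-45,-268,0],"roll":-17},{"travel":[-50,-293,0],"roll":-18.7},{"travel":[-50.5,-297.5,0],"roll":-18.7}]'
python3 -m handwheel '[{"travel":[0,0,0],"roll":0},{"travel":[0,0,0],"roll":0}]'
python3 - <<'E'
from h import *
st();print(jaw()[0]); shot("wrist","w8.png")
E
```

```text
t: 11.65
eef_pos: [495.9, 49.6, 123.6]
tcp_rot: [-2.963, 1.57, -3.106]
ft_force: [1.5, 0.6, -1.0]
opening: 0.296
t: 11.85
eef_pos: [496.8, 52.7, 123.6]
tcp_rot: [1.033, 1.571, 0.895]
ft_force: [0.6, 0.7, -1.4]
opening: 0.291
t 11.85 tcp [496.8  52.7 123.6] rot [1.033 1.571 0.895] F [ 0.6  0.7 -1.4] op 0.291 j [-0.03  0.44  1.96  0.    0.74 -1.46]
82.1000255800774
```

View pics/w8.png

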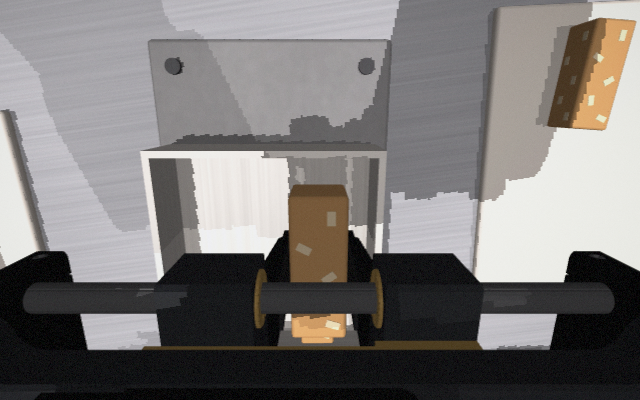

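```bash
python3 -m handwheel '[{"travel":[-0.5,-1,-30],"roll":0},{"travel":[-0.5,-1,-65],"roll":0},{"travel":[-0.5,-1,-88],"roll":0},{"travel":[-0.5,-1,-98],"roll":0},{"travel":[-0.5,-1,-102],"roll":0},{"travel":[-0.5,-1,-102],"roll":0}]'
python3 -m handwheel '[{"travel":[0,0,0],"roll":0},{"travel":[0,0,0],"roll":0},{"travel":[0,0,0],"roll":0},{"travel":[0,0,30],"roll":0},{"travel":[0,0,70],"roll":0},{"travel":[0,0,110],"roll":0}]' 0.07
python3 - <<'E'
from h import *
st();print(jaw()[0]); shot("wrist","w9.png")
E
```

```text
t: 12.5
eef_pos: [496.4, 51.6, 22.2]
tcp_rot: [0.409, 1.57, 0.272]
ft_force: [0.7, 0.2, -0.7]
opening: 0.296
t: 13.1
eef_pos: [495.8, 50.9, 133.0]
tcp_rot: [3.134, 1.57, 2.995]
ft_force: [0.4, -0.4, -0.8]
opening: 0.465
t 13.1 tcp [495.8  50.9 133. ] rot [3.134 1.57  2.995] F [ 0.4 -0.4 -0.8] op 0.465 j [-0.03  0.42  1.95  0.    0.76 -1.46]
82.03744205623427
```

View pics/w9.png

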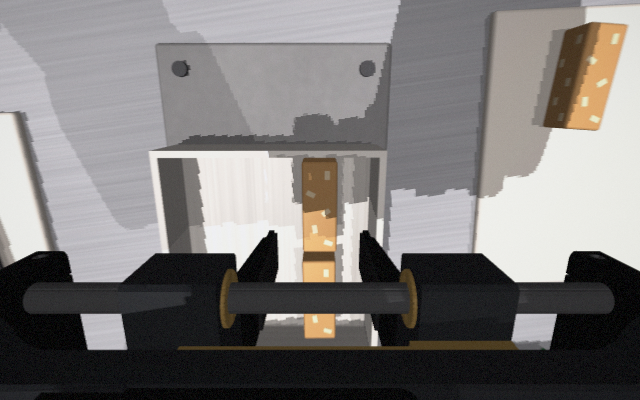

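```bash
python3 -m handwheel '[{"travel":[-10,30,0],"roll":-1},{"travel":[-25,75,0],"roll":-2},{"travel":[-40,120,0],"roll":-3},{"travel":[-55,165,-5],"roll":-3.5},{"travel":[-66,200,-20],"roll":-3.5},{"travel":[-69,215,-29],"roll":-3.5},{"travel":[-69,215,-29],"roll":-3.5},{"travel":[-69,215,-29],"roll":-3.5}]'
python3 - <<'E'
from h import *
st();print(jaw()[0]); shot("wrist","w10.png")
E
```

```text
t: 13.95
eef_pos: [427.1, 265.7, 102.7]
tcp_rot: [-2.476, 1.571, -2.675]
ft_force: [0.1, -0.1, 0.7]
opening: 0.465
t 13.95 tcp [427.1 265.7 102.7] rot [-2.476  1.571 -2.675] F [ 0.1 -0.1  0.7] op 0.465 j [ 0.43  0.48  1.97 -0.    0.69 -0.95]
78.58377673096024
```

View pics/w10.png

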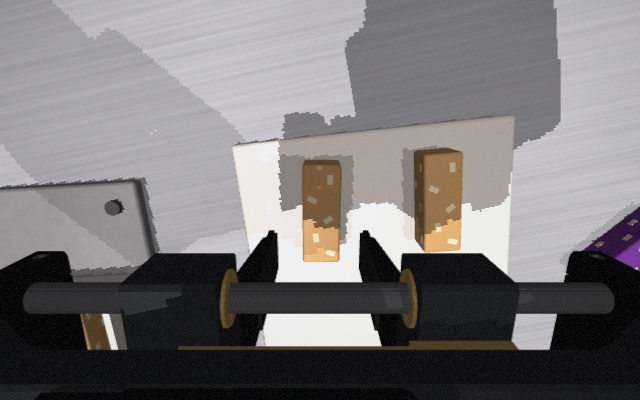

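```bash
python3 -m handwheel '[{"travel":[0,1.5,-30],"roll":0},{"travel":[0,1.5,-60],"roll":0},{"travel":[0,1.5,-82],"roll":0},{"travel":[0,1.5,-89],"roll":0},{"travel":[0,1.5,-89],"roll":0}]'
python3 -m handwheel '[{"travel":[0,0,0],"roll":0},{"travel":[0,0,0],"roll":0},{"travel":[0,0,0],"roll":0},{"travel":[0,0,0],"roll":0},{"travel":[0,0,20],"roll":0},{"travel":[0,0,60],"roll":0},{"travel":[0,0,100],"roll":0},{"travel":[0,0,110],"roll":0}]' 1
python3 - <<'E'
from h import *
st();print(jaw()[0])
E
```

```text
t: 14.5
eef_pos: [427.4, 266.5, 13.5]
tcp_rot: [-2.56, 1.57, -2.761]
ft_force: [0.7, 0.1, -0.2]
opening: 0.47
t: 15.3
eef_pos: [428.2, 268.0, 127.5]
tcp_rot: [0.64, 1.565, 0.441]
ft_force: [0.4, 0.2, -0.7]
opening: 0.293
t 15.3 tcp [428.2 268.  127.5] rot [0.64  1.565 0.441] F [ 0.4  0.2 -0.7] op 0.293 j [ 0.43  0.44  1.95  0.    0.75 -0.94]
78.5575962896694
```

```bash
python3 -m handwheel '[{"travel":[6,-35,0],"roll":1},{"travel":[15,-80,0],"roll":2},{"travel":[25,-127,0],"roll":3},{"travel":[35,-175,0],"roll":3.5},{"travel":[45,-222,0],"roll":3.5},{"travel":[54,-266,0],"roll":3.5},{"travel":[59,-289,0],"roll":3.5},{"travel":[59,-291,0],"roll":3.5}]'
python3 -m handwheel '[{"travel":[0,0,0],"roll":0},{"travel":[0,0,0],"roll":0}]'
python3 - <<'E'
from h import *
st();print(jaw()[0]); shot("wrist","w11.png")
E
```

```text
t: 16.1
eef_pos: [486.4, -26.0, 123.3]
tcp_rot: [-0.493, 1.571, -0.635]
ft_force: [-0.1, 0.4, -0.9]
opening: 0.292
t: 16.3
eef_pos: [485.6, -22.7, 123.5]
tcp_rot: [2.745, 1.57, 2.607]
ft_force: [-0.2, 0.0, -0.8]
opening: 0.293
t 16.3 tcp [485.6 -22.7 123.5] rot [2.745 1.57  2.607] F [-0.2  0.  -0.8] op 0.293 j [-0.18  0.42  1.99  0.    0.73 -1.62]
82.08444205977707
```

View pics/w11.png

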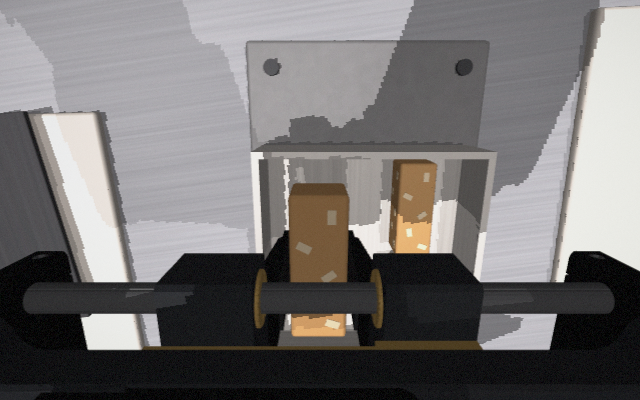

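```bash
python3 -m handwheel '[{"travel":[0.5,-1,-30],"roll":0},{"travel":[0.5,-1,-65],"roll":0},{"travel":[0.5,-1,-88],"roll":0},{"travel":[0.5,-1,-98],"roll":0},{"travel":[0.5,-1,-102],"roll":0},{"travel":[0.5,-1,-102],"roll":0}]'
python3 -m handwheel '[{"travel":[0,0,0],"roll":0},{"travel":[0,0,0],"roll":0},{"travel":[0,0,0],"roll":0},{"travel":[0,0,30],"roll":0},{"travel":[0,0,70],"roll":0},{"travel":[0,0,110],"roll":0}]' 0.07
python3 - <<'E'
from h import *
st();print(jaw()[0]); shot("wrist","w12.png")
E
```

```text
t: 16.95
eef_pos: [486.8, -24.0, 22.2]
tcp_rot: [0.333, 1.57, 0.195]
ft_force: [-0.8, 0.1, -1.1]
opening: 0.293
t: 17.55
eef_pos: [486.2, -24.6, 133.0]
tcp_rot: [2.963, 1.57, 2.824]
ft_force: [-0.1, -0.1, 0.6]
opening: 0.464
t 17.55 tcp [486.2 -24.6 133. ] rot [2.963 1.57  2.824] F [-0.1 -0.1  0.6] op 0.464 j [-0.19  0.41  1.98  0.    0.75 -1.62]
82.03444303396411
```

View pics/w12.png

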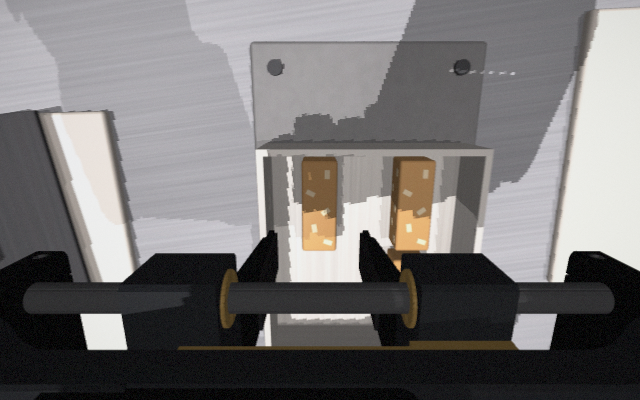

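Last bar C (436, 354.5), yaw -7.4.

```bash
python3 -m handwheel '[{"travel":[-4,35,0],"roll":0},{"travel":[-10,80,0],"roll":0},{"travel":[-16,128,0],"roll":0},{"travel":[-22,176,0],"roll":0},{"travel":[-29,224,0],"roll":0},{"travel":[-36,272,0],"roll":0.5},{"travel":[-42,320,0],"roll":0.5},{"travel":[-47,360,-15],"roll":0.5}]'
python3 -m handwheel '[{"travel":[-3,20,-15],"roll":0},{"travel":[-3,20,-15],"roll":0},{"travel":[-3,20,-15],"roll":0}]'
python3 - <<'E'
from h import *
st();print(jaw()[0]); shot("wrist","w13.png")
E
```

```text
t: 18.4
eef_pos: [439.6, 338.3, 118.0]
tcp_rot: [0.696, 1.567, 0.567]
ft_force: [1.3, 0.4, -0.2]
opening: 0.468
t: 18.7
eef_pos: [436.3, 355.1, 101.6]
tcp_rot: [-2.364, 1.57, -2.493]
ft_force: [0.5, -0.1, 0.4]
opening: 0.466
t 18.7 tcp [436.3 355.1 101.6] rot [-2.364  1.57  -2.493] F [ 0.5 -0.1  0.4] op 0.466 j [ 0.57  0.54  1.83 -0.    0.77 -0.88]
82.59043538434508
```

View pics/w13.png

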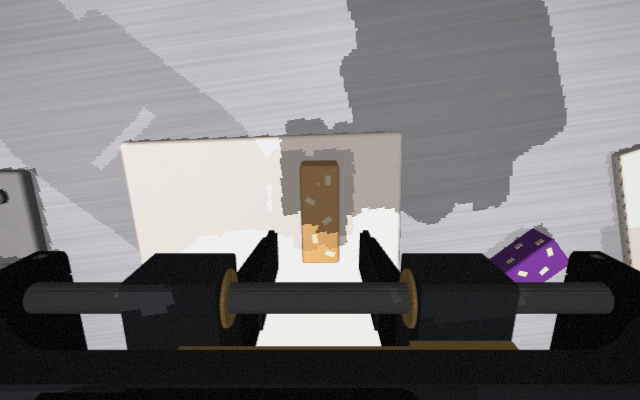

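```bash
python3 -m handwheel '[{"travel":[0,0.5,-30],"roll":0},{"travel":[0,0.5,-60],"roll":0},{"travel":[0,0.5,-81],"roll":0},{"travel":[0,0.5,-88],"roll":0},{"travel":[0,0.5,-88],"roll":0}]'
python3 -m handwheel '[{"travel":[0,0,0],"roll":0},{"travel":[0,0,0],"roll":0},{"travel":[0,0,0],"roll":0},{"travel":[0,0,0],"roll":0},{"travel":[0,0,20],"roll":0},{"travel":[0,0,60],"roll":0},{"travel":[0,0,100],"roll":0},{"travel":[0,0,110],"roll":0}]' 1
python3 - <<'E'
from h import *
st();print(jaw()[0])
E
```

```text
t: 19.25
eef_pos: [437.0, 355.0, 13.7]
tcp_rot: [-2.483, 1.57, -2.614]
ft_force: [0.5, 0.6, 0.6]
opening: 0.469
t: 20.05
eef_pos: [437.7, 356.7, 127.8]
tcp_rot: [0.709, 1.565, 0.579]
ft_force: [-0.1, 0.6, -1.3]
opening: 0.295
t 20.05 tcp [437.7 356.7 127.8] rot [0.709 1.565 0.579] F [-0.1  0.6 -1.3] op 0.295 j [ 0.57  0.51  1.81  0.    0.82 -0.87]
82.55775414871142
```

```bash
python3 -m handwheel '[{"travel":[10,-35,0],"roll":0},{"travel":[25,-78,0],"roll":0},{"travel":[40,-123,0],"roll":0},{"travel":[55,-168,0],"roll":-0.5},{"travel":[70,-213,0],"roll":-0.5},{"travel":[85,-258,0],"roll":-0.5},{"travel":[100,-303,0],"roll":-0.5},{"travel":[115,-346,0],"roll":-0.5}]'
python3 -m handwheel '[{"travel":[13,-40,0],"roll":0},{"travel":[16,-45,0],"roll":0},{"travel":[16,-45,0],"roll":0},{"travel":[16,-45,0],"roll":0}]'
python3 - <<'E'
from h import *
st();print(jaw()[0]); shot("wrist","w14.png")
E
```

```text
t: 20.85
eef_pos: [551.7, 7.8, 123.3]
tcp_rot: [2.904, 1.57, 2.765]
ft_force: [0.9, -0.1, -1.0]
opening: 0.29
t: 21.25
eef_pos: [567.0, -34.3, 123.3]
tcp_rot: [2.84, 1.57, 2.702]
ft_force: [0.0, 0.2, -1.6]
opening: 0.292
t 21.25 tcp [567.  -34.3 123.3] rot [2.84  1.57  2.702] F [ 0.   0.2 -1.6] op 0.292 j [-0.18  0.52  1.8   0.    0.83 -1.61]
82.05759354333124
```

View pics/w14.png

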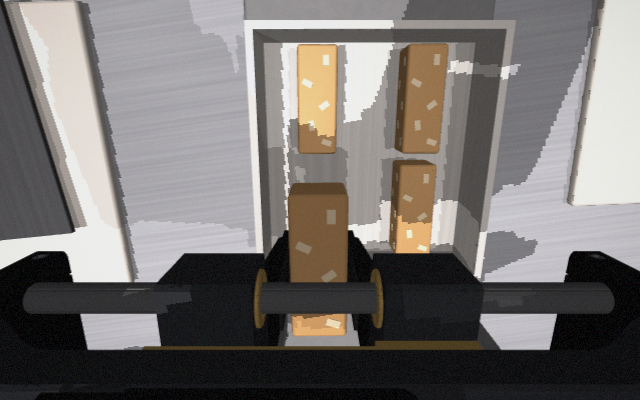

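Three bars lie flat in the tub, with the fourth held over its slot.

```bash
python3 -m handwheel '[{"travel":[1,-1,-30],"roll":0},{"travel":[1,-1,-65],"roll":0},{"travel":[1,-1,-88],"roll":0},{"travel":[1,-1,-98],"roll":0},{"travel":[1,-1,-102],"roll":0},{"travel":[1,-1,-102],"roll":0}]'
python3 -m handwheel '[{"travel":[0,0,0],"roll":0},{"travel":[0,0,0],"roll":0},{"travel":[0,0,0],"roll":0},{"travel":[0,0,30],"roll":0},{"travel":[0,0,70],"roll":0},{"travel":[0,0,115],"roll":0},{"travel":[0,0,150],"roll":0},{"travel":[0,0,150],"roll":0}]' 0.07
python3 - <<'E'
from h import *
st();print(jaw()[0]); shot("wrist","w15.png");shot("top","t15.png")
E
```

```text
t: 21.9
eef_pos: [568.7, -35.4, 22.4]
tcp_rot: [0.214, 1.57, 0.076]
ft_force: [-0.3, 0.6, -0.5]
opening: 0.291
t: 22.7
eef_pos: [570.4, -36.4, 176.6]
tcp_rot: [-0.024, 1.563, -0.162]
ft_force: [0.2, 0.0, -0.0]
opening: 0.465
t 22.7 tcp [570.4 -36.4 176.6] rot [-0.024  1.563 -0.162] F [ 0.2  0.  -0. ] op 0.465 j [-0.18  0.45  1.74  0.    0.94 -1.61]
82.03989985453074
```

View pics/w15.png

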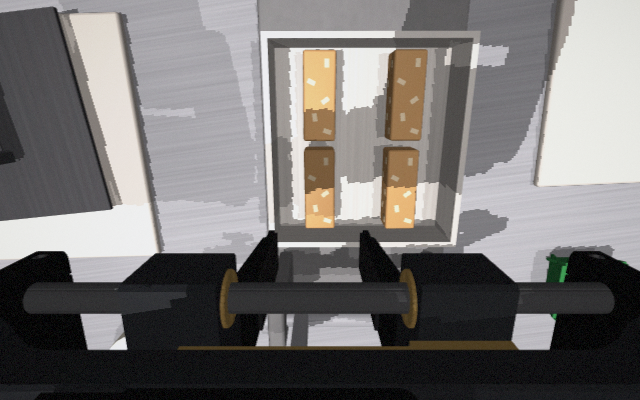

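View pics/t15.png

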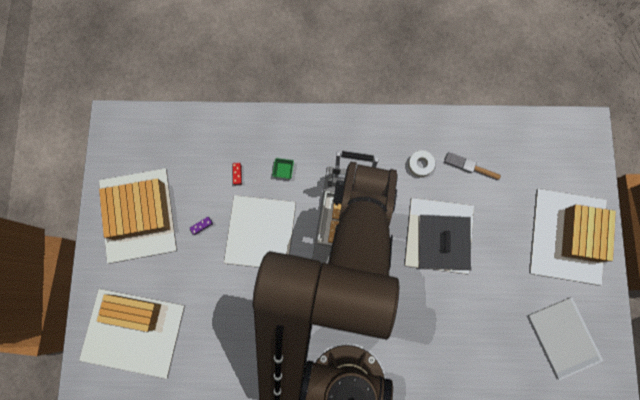

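```bash
python3 -m handwheel '[{"travel":[-12,-35,10],"roll":0},{"travel":[-27,-78,20],"roll":0},{"travel":[-42,-123,30],"roll":0},{"travel":[-57,-168,40],"roll":0},{"travel":[-72,-213,40],"roll":0},{"travel":[-88,-256,40],"roll":0},{"travel":[-99,-284,40],"roll":0},{"travel":[-99,-286,40],"roll":0}]'
python3 -m handwheel '[{"travel":[0,0,0],"roll":0},{"travel":[0,0,0],"roll":0}]'
python3 - <<'E'
from h import *
st();print(jaw()[0]); shot("wrist","w16.png")
E
```

```text
t: 23.6
eef_pos: [467.9, -324.8, 209.9]
tcp_rot: [2.689, 1.568, 2.546]
ft_force: [0.3, 0.7, -1.0]
opening: 0.463
t: 23.8
eef_pos: [469.7, -321.1, 210.8]
tcp_rot: [2.405, 1.569, 2.267]
ft_force: [0.5, 0.3, 0.0]
opening: 0.466
t 23.8 tcp [ 469.7 -321.1  210.8] rot [2.405 1.569 2.267] F [0.5 0.3 0. ] op 0.466 j [-0.72  0.42  1.7   0.    1.02 -2.15]
82.07169409541518
```

View pics/w16.png

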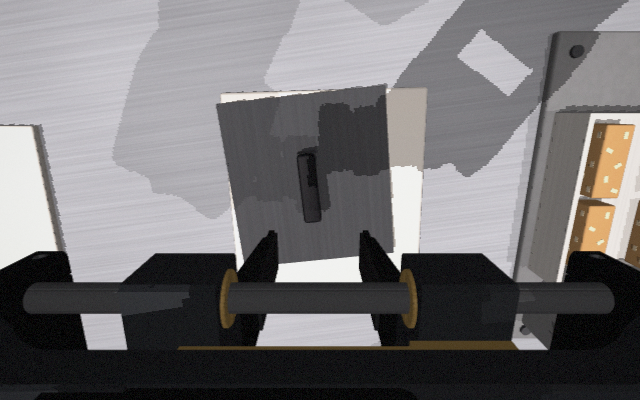

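```bash
python3 - <<'E'
from h import *
p=optics.camera_params("wrist")
rect(p,[(395,251),(243,266),(217,103),(386,84)],23)
im=cv2.imread("pics/w16.png")
cv2.imwrite("pics/w16a.png",cv2.convertScaleAbs(cv2.resize(im[80:280,205:405],None,fx=3,fy=3,interpolation=cv2.INTER_CUBIC),alpha=1.8))
E
```

```text
c [ 467.9 -329.8] yaw -2.2 sides [177.5, 183.4, 173.6, 183.6]
```

View pics/w16a.png

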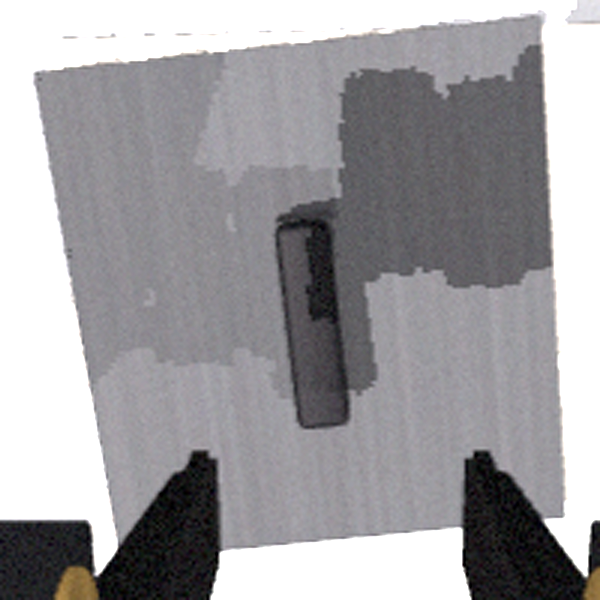

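```bash
python3 - <<'E'
from h import *
p=optics.camera_params("wrist")
f=lambda q,s,o:[((x+.5)/s-.5+o[0],(y+.5)/s-.5+o[1]) for x,y in q]
rect(p,f([(565,517),(118,550),(36,72),(543,14)],3,(205,80)),23)
rect(p,f([(348,424),(299,428),(276,222),(327,221)],3,(205,80)),57)
E
```

```text
c [ 467.4 -330.2] yaw -2.2 sides [173.4, 179.2, 173.7, 184.3]
c [ 468.  -330.5] yaw -2.3 sides [16.7, 70.2, 16.4, 69.1]
```

```bash
python3 -m handwheel '[{"travel":[-1.5,-9,-20],"roll":5.6},{"travel":[-1.5,-9,-55],"roll":5.6},{"travel":[-1.5,-9,-90],"roll":5.6},{"travel":[-1.5,-9,-105],"roll":5.6},{"travel":[-1.5,-9,-105],"roll":5.6},{"travel":[-1.5,-9,-105],"roll":5.6}]'
python3 - <<'E'
from h import *
st();print(jaw()[0]); shot("wrist","w17.png")
E
```

```text
t: 24.45
eef_pos: [468.7, -330.5, 107.1]
tcp_rot: [0.485, 1.571, 0.445]
ft_force: [-0.2, -1.0, 0.8]
opening: 0.466
t 24.45 tcp [ 468.7 -330.5  107.1] rot [0.485 1.571 0.445] F [-0.2 -1.   0.8] op 0.466 j [-0.73  0.55  1.8   0.    0.8  -2.26]
87.70705411592513
```

View pics/w17.png

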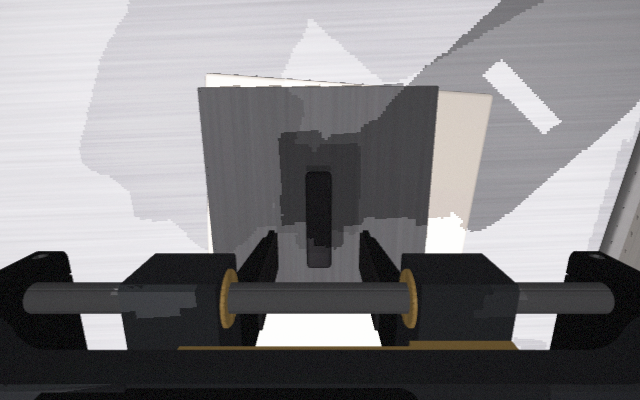

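```bash
python3 -m handwheel '[{"travel":[-0.5,0,-30],"roll":0},{"travel":[-0.5,0,-58],"roll":0},{"travel":[-0.5,0,-70],"roll":0},{"travel":[-0.5,0,-74],"roll":0},{"travel":[-0.5,0,-74],"roll":0}]'
python3 -m handwheel '[{"travel":[0,0,0],"roll":0},{"travel":[0,0,0],"roll":0},{"travel":[0,0,0],"roll":0},{"travel":[0,0,0],"roll":0},{"travel":[0,0,0],"roll":0},{"travel":[0,0,0],"roll":0}]' 1
python3 -m handwheel '[{"travel":[0,0,10],"roll":0},{"travel":[0,0,30],"roll":0},{"travel":[0,0,60],"roll":0},{"travel":[0,0,90],"roll":0},{"travel":[0,0,110],"roll":0},{"travel":[0,0,120],"roll":0},{"travel":[0,0,120],"roll":0},{"travel":[0,0,120],"roll":0}]'
python3 - <<'E'
from h import *
s=st();print(jaw()[0],s["moment"]); shot("wrist","w18.png")
E
```

```text
t: 25.0
eef_pos: [468.0, -331.3, 33.3]
tcp_rot: [-0.608, 1.57, -0.649]
ft_force: [0.0, 0.5, -0.5]
opening: 0.465
t: 25.6
eef_pos: [467.7, -331.1, 33.1]
tcp_rot: [-0.429, 1.571, -0.47]
ft_force: [-0.3, 1.6, 6.1]
opening: 0.189
t: 26.4
eef_pos: [467.2, -330.8, 151.8]
tcp_rot: [2.422, 1.569, 2.38]
ft_force: [0.6, -0.6, -5.6]
opening: 0.183
t 26.4 tcp [ 467.2 -330.8  151.8] rot [2.422 1.569 2.38 ] F [ 0.6 -0.6 -5.6] op 0.183 j [-0.73  0.49  1.76  0.    0.9  -2.26]
87.6365434201235 [ 0.06460584 -0.15707203  0.00953793]
```

View pics/w18.png

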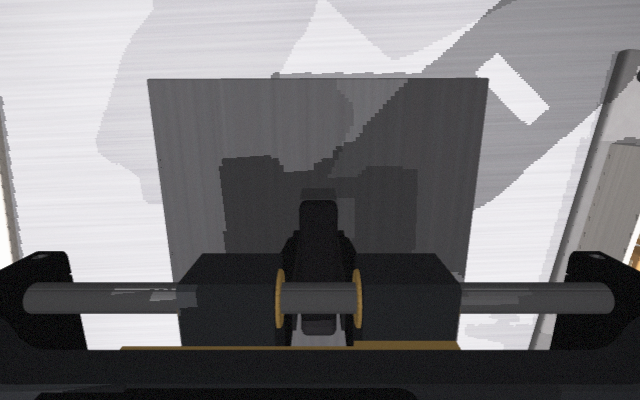

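```bash
python3 -m handwheel '[{"travel":[4,22,0],"roll":0},{"travel":[12,62,0],"roll":-1},{"travel":[22,110,0],"roll":-2},{"travel":[31,158,0],"roll":-3},{"travel":[40,206,0],"roll":-4},{"travel":[49,254,0],"roll":-5},{"travel":[57,298,0],"roll":-5.7},{"travel":[63,328,0],"roll":-5.7}]'
python3 -m handwheel '[{"travel":[2,10,0],"roll":0},{"travel":[2,10.5,0],"roll":0},{"travel":[2,10.5,0],"roll":0},{"travel":[2,10.5,0],"roll":0}]'
python3 - <<'E'
from h import *
s=st();print(jaw()[0]); shot("wrist","w19.png"); p,im=shot("scene","s19.png"); shot("top","t19.png")
cv2.imwrite("pics/s19a.png",cv2.resize(im[100:300,180:460],None,fx=2.8,fy=2.8,interpolation=cv2.INTER_CUBIC))
E
```

```text
t: 27.25
eef_pos: [530.2, -0.4, 151.5]
tcp_rot: [2.994, 1.569, 2.854]
ft_force: [-0.2, -0.5, -5.1]
opening: 0.187
t: 27.65
eef_pos: [532.4, 6.2, 152.4]
tcp_rot: [-2.957, 1.57, -3.099]
ft_force: [-0.4, 0.1, -5.5]
opening: 0.185
t 27.65 tcp [532.4   6.2 152.4] rot [-2.957  1.57  -3.099] F [-0.4  0.1 -5.5] op 0.185 j [-0.11  0.44  1.86 -0.    0.85 -1.54]
81.86605761791061
```

View pics/w19.png

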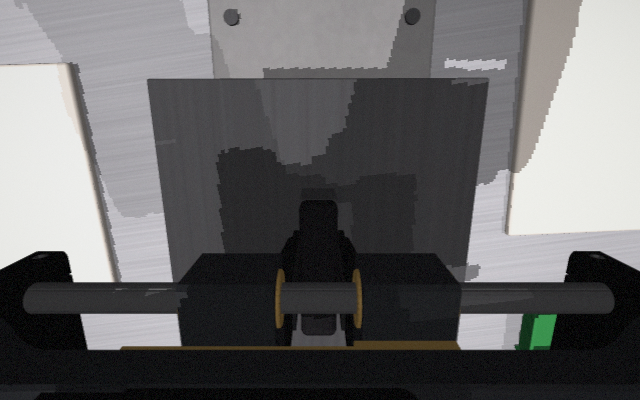

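View pics/s19a.png

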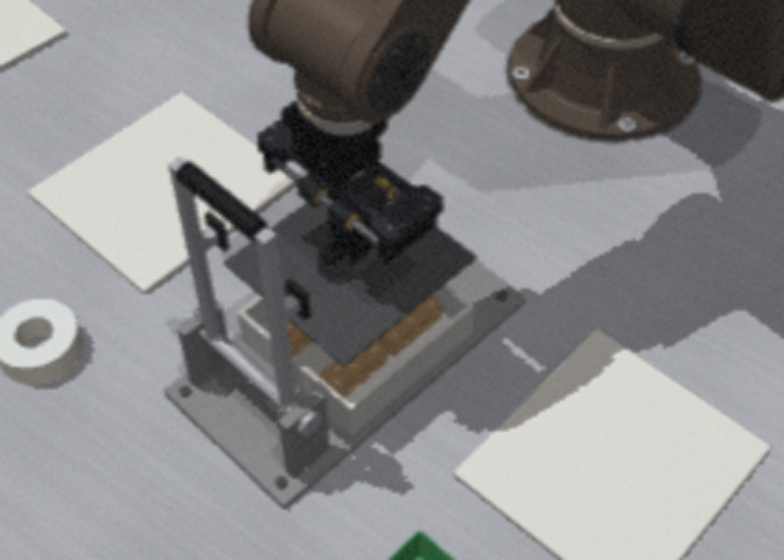

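```bash
python3 - <<'E'
from h import *
p=optics.camera_params("wrist")
a=ray(p,(231.5,16.5),12);b=ray(p,(412,16.5),12);print(a,b,np.linalg.norm(a-b))
m=(a+b)[:2]/2; ex=np.array([.9903,-.1392]);ey=np.array([.1392,.9903])
c=np.array([532.6,7.6]);print((m-c)@ex,(m-c)@ey)
# cover near edge
a=ray(p,(148,79),152.4-23.2+13);b=ray(p,(488,79),142.2);print(a,b,np.linalg.norm(a-b)); mm=(a+b)[:2]/2+92*ex; print(mm)
# plate side edges at z=12 row 50
l=ray(p,(211.5,40),12);r=ray(p,(432.5,40),12);print(np.linalg.norm(l-r),((l+r)[:2]/2-c)@ey, l,r)
E
```

```text
[372.47932237 -44.86099699  12.        ] [393.76158096 104.8353553   12.        ] 151.20162836052504
-151.14589205576746 1.362470387035232
[430.45780722 -67.67730882 142.2       ] [454.92555767 104.19678293 142.2       ] 173.6069532820839
[533.79928244   5.45333706]
188.21790179517615 1.6035238253740502 [387.77526702 -65.45768497  12.        ] [414.2803438  120.88463299  12.        ]
```

```bash
python3 -m handwheel '[{"travel":[-1,2,-15],"roll":0},{"travel":[-1,2,-35],"roll":0},{"travel":[-1,2,-50],"roll":0},{"travel":[-1,2,-58],"roll":0},{"travel":[-1,2,-62],"roll":0},{"travel":[-1,2,-62],"roll":0}]'
python3 -m handwheel '[{"travel":[0,0,-2],"roll":0},{"travel":[0,0,-4],"roll":0},{"travel":[0,0,-6],"roll":0},{"travel":[0,0,-8],"roll":0},{"travel":[0,0,-10],"roll":0},{"travel":[0,0,-10],"roll":0}]'
python3 - <<'E'
from h import *
s=st();print(jaw()[0],s["moment"]); shot("wrist","w20.png"); p,im=shot("scene","s20.png")
cv2.imwrite("pics/s20a.png",cv2.resize(im[130:290,220:420],None,fx=3.6,fy=3.6,interpolation=cv2.INTER_CUBIC))
E
```

```text
t: 28.4
eef_pos: [531.6, 9.1, 90.6]
tcp_rot: [2.702, 1.571, 2.56]
ft_force: [0.5, -0.1, -4.3]
opening: 0.187
t: 29.0
eef_pos: [531.5, 9.4, 80.4]
tcp_rot: [2.966, 1.57, 2.825]
ft_force: [-0.2, 0.1, -4.8]
opening: 0.184
t 29.0 tcp [531.5   9.4  80.4] rot [2.966 1.57  2.825] F [-0.2  0.1 -4.8] op 0.184 j [-0.11  0.54  1.92  0.    0.68 -1.54]
81.93997591478106 [ 0.11053064 -0.167567   -0.02447533]
```

View pics/s20a.png

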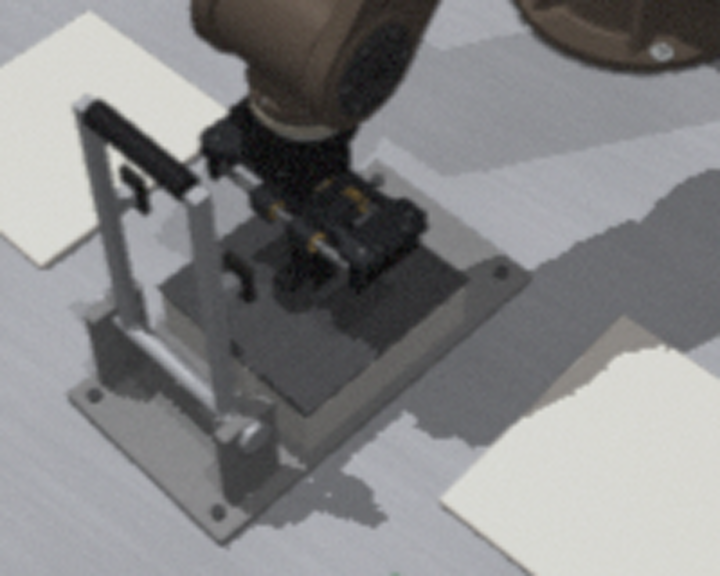

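View pics/w20.png

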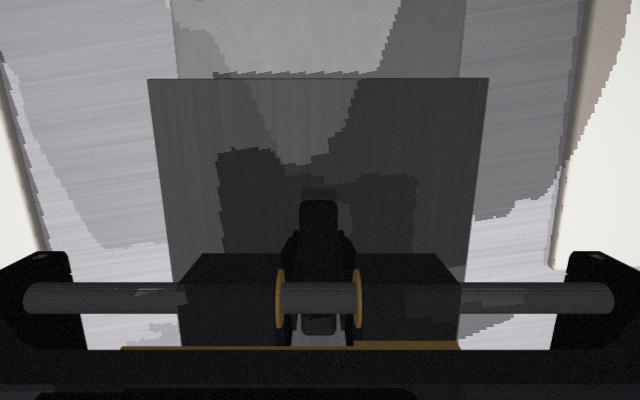

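```bash
python3 -m handwheel '[{"travel":[0,0,-1],"roll":0},{"travel":[0,0,-2],"roll":0},{"travel":[0,0,-3],"roll":0},{"travel":[0,0,-4],"roll":0},{"travel":[0,0,-4.5],"roll":0},{"travel":[0,0,-5],"roll":0},{"travel":[0,0,-5],"roll":0}]'
python3 - <<'E'
from h import *
s=st();print(jaw()[0],s["moment"])
E
```

```text
t: 29.8
eef_pos: [531.6, 9.3, 76.1]
tcp_rot: [0.251, 1.571, 0.11]
ft_force: [-2.6, -0.1, 3.4]
opening: 0.187
t 29.8 tcp [531.6   9.3  76.1] rot [0.251 1.571 0.11 ] F [-2.6 -0.1  3.4] op 0.187 j [-0.11  0.55  1.92  0.    0.67 -1.54]
81.94260097546933 [ 0.0949886   0.34126622 -0.00483154]
```

```bash
python3 -m handwheel '[{"travel":[0,0,-0.5],"roll":0},{"travel":[0,0,-1],"roll":0},{"travel":[0,0,-1],"roll":0}]'
python3 - <<'E'
from h import *
s=st();print(jaw()[0],s["moment"]);p,im=shot("scene","s21.png")
cv2.imwrite("pics/s21a.png",cv2.resize(im[130:290,220:420],None,fx=3.6,fy=3.6,interpolation=cv2.INTER_CUBIC))
E
```

```text
t: 30.1
eef_pos: [531.6, 9.4, 76.1]
tcp_rot: [0.091, 1.57, -0.05]
ft_force: [-6.9, 0.0, 18.2]
opening: 0.187
t 30.1 tcp [531.6   9.4  76.1] rot [ 0.091  1.57  -0.05 ] F [-6.9  0.  18.2] op 0.187 j [-0.11  0.55  1.92  0.    0.67 -1.54]
81.94368874012031 [ 0.15363585  1.0872667  -0.01014667]
```

View pics/s21a.png

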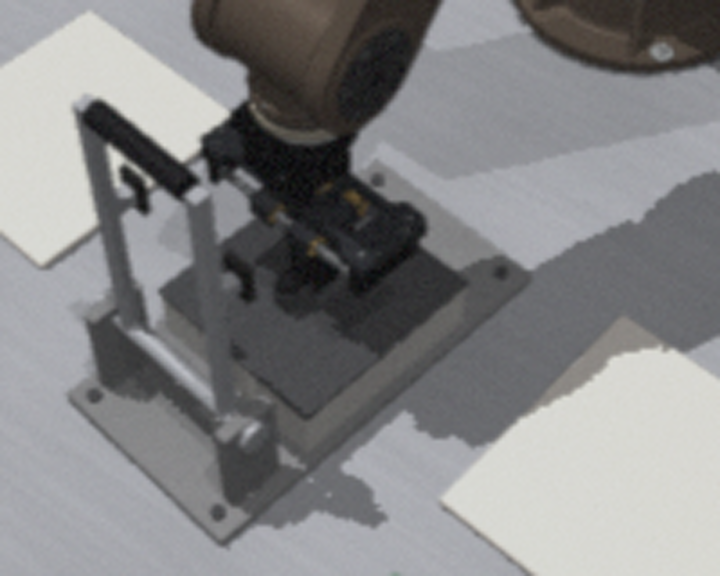

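```bash
python3 -m handwheel '[{"travel":[0,0,0.5],"roll":0},{"travel":[0,0,1],"roll":0},{"travel":[0,0,1],"roll":0}]'
python3 -m handwheel '[{"travel":[0,0,0],"roll":0},{"travel":[0,0,0],"roll":0},{"travel":[0,0,0],"roll":0},{"travel":[0,0,0],"roll":0},{"travel":[0,0,20],"roll":0},{"travel":[0,0,60],"roll":0},{"travel":[0,0,100],"roll":0},{"travel":[0,0,120],"roll":0}]' 0.07
python3 - <<'E'
from h import *
s=st();p,im=shot("wrist","w22.png")
E
```

```text
t: 30.45
eef_pos: [531.6, 9.4, 76.1]
tcp_rot: [0.263, 1.57, 0.122]
ft_force: [-4.3, -0.4, 8.6]
opening: 0.19
t: 31.25
eef_pos: [532.4, 9.3, 198.7]
tcp_rot: [0.065, 1.567, -0.076]
ft_force: [0.4, 0.3, -0.0]
opening: 0.462
t 31.25 tcp [532.4   9.3 198.7] rot [ 0.065  1.567 -0.076] F [ 0.4  0.3 -0. ] op 0.462 j [-0.11  0.38  1.81  0.    0.95 -1.54]
```

View pics/w22.png

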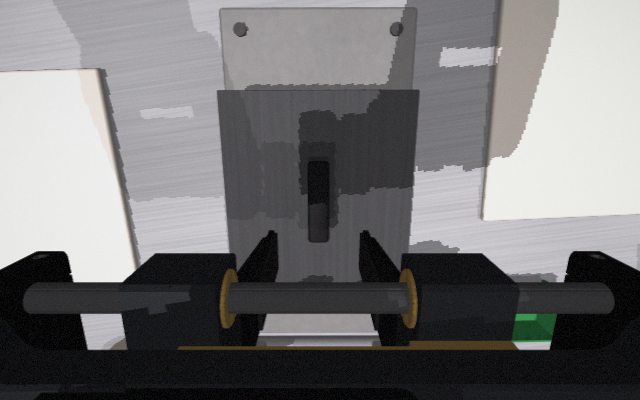

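```bash
python3 -m handwheel '[{"travel":[0,0,30],"roll":-8},{"travel":[0,-3,60],"roll":-16},{"travel":[0,-5,90],"roll":-24},{"travel":[0,-8,120],"roll":-32.5},{"travel":[0,-10,150],"roll":-41},{"travel":[0,-12,180],"roll":-49.5},{"travel":[0,-14,205],"roll":-58},{"travel":[0,-16,230],"roll":-66.5}]' -0.25
python3 -m handwheel '[{"travel":[0,0,5],"roll":-8},{"travel":[0,0,5],"roll":-16},{"travel":[0,0,5],"roll":-23.4},{"travel":[0,0,5],"roll":-23.4},{"travel":[0,0,5],"roll":-23.4}]'
python3 - <<'E'
from h import *
s=st();print(jaw()[0]);p,im=shot("wrist","w23.png");shot("scene","s23.png");shot("top","t23.png")
E
```

```text
t: 32.1
eef_pos: [531.5, -6.7, 426.4]
tcp_rot: [-2.95, 1.571, 2.026]
ft_force: [0.3, -0.2, -0.4]
opening: 0.627
t: 32.6
eef_pos: [531.6, -6.6, 430.3]
tcp_rot: [-1.559, 1.57, 3.018]
ft_force: [0.4, 0.1, 0.1]
opening: 0.625
t 32.6 tcp [531.6  -6.6 430.3] rot [-1.559  1.57   3.018] F [0.4 0.1 0.1] op 0.625 j [-0.14  0.21  1.43 -0.    1.51 -0.  ]
-7.739780625257008
```

View pics/w23.png

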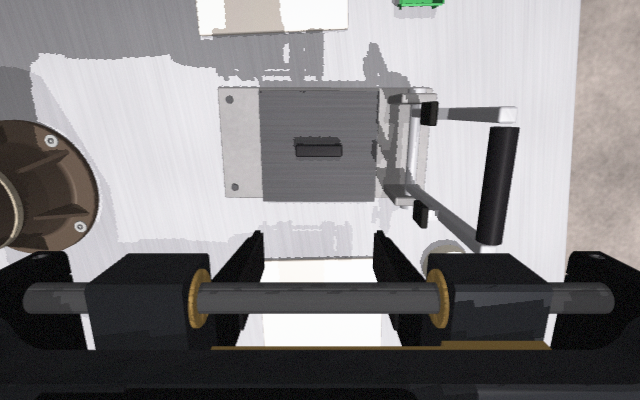

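View pics/s23.png

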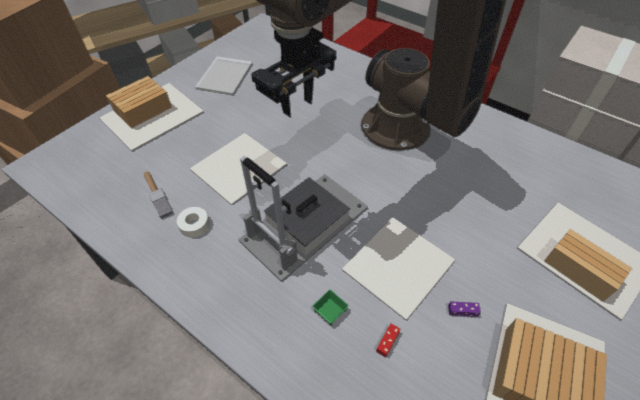

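```bash
python3 - <<'E'
from h import *
p=optics.camera_params("wrist")
a=ray(p,(505,127),342);b=ray(p,(490.5,243),342);print(a,b,np.linalg.norm(a-b),(a+b)/2)
d=a-b;print(np.degrees(np.arctan2(-d[0],d[1])))
rect(p,[(379.5,88),(374.5,202),(262.5,199.5),(260,89)],66)
E
```

```text
[678.06835617  34.54982665 342.        ] [666.91901687 -58.70287537 342.        ] 93.9168472738326 [672.49368652 -12.07652436 342.        ]
-6.817947862231663
c [533.3  10.4] yaw -8.2 sides [178.8, 185.0, 173.2, 181.0]
```

```bash
python3 -m handwheel '[{"travel":[20,-1,0],"roll":0},{"travel":[55,-2,0],"roll":0},{"travel":[95,-4,0],"roll":0},{"travel":[130,-5,0],"roll":-0.2},{"travel":[140,-5,0],"roll":-0.2},{"travel":[140,-5,0],"roll":-0.2},{"travel":[140,-5,0],"roll":-0.2}]'
python3 - <<'E'
from h import *
s=st();print(jaw()[0]);p,im=shot("wrist","w24.png")
E
```

```text
t: 33.45
eef_pos: [670.9, -11.6, 430.7]
tcp_rot: [-1.418, 1.571, -3.131]
ft_force: [0.2, -0.4, 0.1]
opening: 0.626
t 33.45 tcp [670.9 -11.6 430.7] rot [-1.418  1.571 -3.131] F [ 0.2 -0.4  0.1] op 0.626 j [-0.12  0.45  1.07 -0.    1.62  0.03]
-8.116986942406156
```

View pics/w24.png

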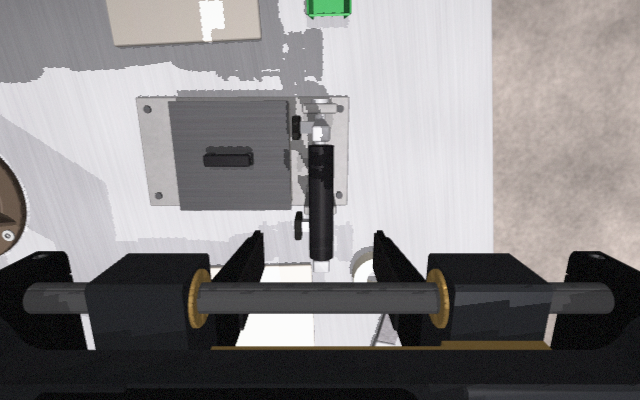

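```bash
python3 - <<'E'
from h import *
p=optics.camera_params("wrist")
a=ray(p,(321,145),342);b=ray(p,(320.5,260),342);print(a,b,(a+b)/2)
E
python3 -m handwheel '[{"travel":[1,-0.5,-25],"roll":0},{"travel":[1,-0.5,-60],"roll":0},{"travel":[1,-0.5,-90],"roll":0},{"travel":[1,-0.5,-105],"roll":0},{"travel":[1,-0.5,-110],"roll":0},{"travel":[1,-0.5,-110],"roll":0},{"travel":[1,-0.5,-110],"roll":0}]'
python3 - <<'E'
from h import *
s=st();print(jaw()[0]);p,im=shot("wrist","w25.png")
E
```

```text
[677.89935903  34.99312176 342.        ] [664.16481833 -60.12038158 342.        ] [671.03208868 -12.56362991 342.        ]
t: 34.2
eef_pos: [672.6, -12.2, 322.3]
tcp_rot: [1.593, 1.568, -0.12]
ft_force: [-0.8, -0.1, 0.6]
opening: 0.626
t 34.2 tcp [672.6 -12.2 322.3] rot [ 1.593  1.568 -0.12 ] F [-0.8 -0.1  0.6] op 0.626 j [-0.12  0.49  1.28 -0.    1.37  0.03]
-8.153906918361217
```

View pics/w25.png

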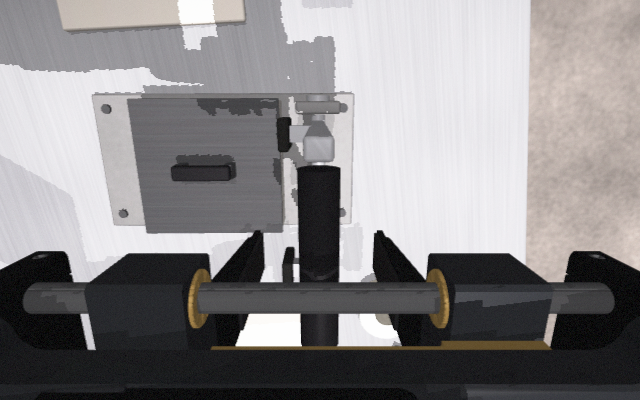

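Aligned. Close and read the force.

```bash
python3 -m handwheel '[{"travel":[0,0,0],"roll":0},{"travel":[0,0,0],"roll":0},{"travel":[0,0,0],"roll":0},{"travel":[0,0,0],"roll":0},{"travel":[0,0,0],"roll":0},{"travel":[0,0,0],"roll":0}]' 1
python3 - <<'E'
from h import *
s=st()
ex=np.array([.9903,-.1392])
for th in np.arange(0,1.62,.05):
    dx=-245*np.sin(th);dz=245*(np.cos(th)-1);print(round(th,2),(dx*ex).round(1),round(dz,1))
E
```

```text
t: 34.85
eef_pos: [672.7, -12.1, 320.7]
tcp_rot: [1.636, 1.57, -0.077]
ft_force: [0.4, -0.5, -0.5]
opening: 0.207
t 34.85 tcp [672.7 -12.1 320.7] rot [ 1.636  1.57  -0.077] F [ 0.4 -0.5 -0.5] op 0.207 j [-0.12  0.49  1.28  0.    1.37  0.03]
0.0 [-0.  0.] 0.0
0.05 [-12.1   1.7] -0.3
0.1 [-24.2   3.4] -1.2
0.15 [-36.3   5.1] -2.8
0.2 [-48.2   6.8] -4.9
0.25 [-60.    8.4] -7.6
0.3 [-71.7  10.1] -10.9
0.35 [-83.2  11.7] -14.9
0.4 [-94.5  13.3] -19.3
0.45 [-105.5   14.8] -24.4
0.5 [-116.3   16.4] -30.0
0.55 [-126.8   17.8] -36.1
0.6 [-137.    19.3] -42.8
0.65 [-146.8   20.6] -50.0
0.7 [-156.3   22. ] -57.6
0.75 [-165.4   23.2] -65.7
0.8 [-174.    24.5] -74.3
0.85 [-182.3   25.6] -83.3
0.9 [-190.1   26.7] -92.7
0.95 [-197.4   27.7] -102.5
1.0 [-204.2   28.7] -112.6
1.05 [-210.5   29.6] -123.1
1.1 [-216.2   30.4] -133.9
1.15 [-221.5   31.1] -144.9
1.2 [-226.1   31.8] -156.2
1.25 [-230.2   32.4] -167.7
1.3 [-233.8   32.9] -179.5
1.35 [-236.7   33.3] -191.3
1.4 [-239.1   33.6] -203.4
1.45 [-240.9   33.9] -215.5
1.5 [-242.   34.] -227.7
1.55 [-242.6   34.1] -239.9
1.6 [-242.5   34.1] -252.2
```

```bash
python3 -m handwheel '[{"travel":[-12,1.7,-0.3],"roll":0},{"travel":[-24,3.4,-1.2],"roll":0},{"travel":[-36,5,-2.8],"roll":0},{"travel":[-48,6.8,-4.9],"roll":0},{"travel":[-60,8.4,-7.6],"roll":0},{"travel":[-71.5,10,-10.9],"roll":0},{"travel":[-83,11.7,-14.9],"roll":0},{"travel":[-94.5,13.3,-19.3],"roll":0}]'
python3 - <<'E'
from h import *
s=st();print(s["moment"]);shot("scene","s26.png")
E
```

```text
t: 35.65
eef_pos: [578.3, 0.9, 301.4]
tcp_rot: [1.431, 1.569, -0.283]
ft_force: [4.7, -0.7, -4.4]
opening: 0.201
t 35.65 tcp [578.3   0.9 301.4] rot [ 1.431  1.569 -0.283] F [ 4.7 -0.7 -4.4] op 0.201 j [-0.11  0.35  1.56 -0.    1.24  0.03]
[-0.32853449 -0.98011084  0.09022388]
```

View pics/s26.png

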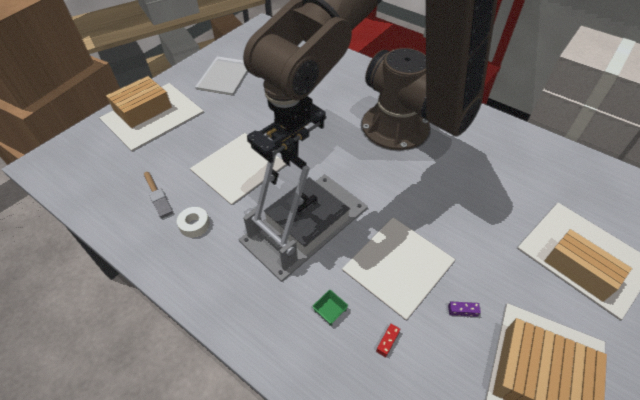

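```bash
python3 -m handwheel '[{"travel":[-11,1.5,-5.1],"roll":0},{"travel":[-21.8,3.1,-10.7],"roll":0},{"travel":[-32.3,4.5,-16.8],"roll":0},{"travel":[-42.5,6,-23.5],"roll":0},{"travel":[-52.3,7.3,-30.7],"roll":0},{"travel":[-61.8,8.7,-38.3],"roll":0},{"travel":[-71,10,-46.4],"roll":0},{"travel":[-79.5,11.2,-55],"roll":0}]'
```

```text
t: 36.5
eef_pos: [499.2, 11.9, 246.9]
tcp_rot: [1.355, 1.568, -0.358]
ft_force: [2.5, -3.4, 3.2]
opening: 0.201
```

```bash
python3 -m handwheel '[{"travel":[-8.3,1.1,-9],"roll":0},{"travel":[-16.1,2.2,-18.4],"roll":0},{"travel":[-23.4,3.2,-28.2],"roll":0},{"travel":[-30.2,4.2,-38.3],"roll":0},{"travel":[-36.5,5.1,-48.8],"roll":0},{"travel":[-42.2,5.9,-59.6],"roll":0},{"travel":[-47.5,6.6,-70.6],"roll":0},{"travel":[-52.1,7.3,-81.9],"roll":0}]'
python3 - <<'E'
from h import *
s=st();print(s["moment"]);shot("scene","s27.png")
E
```

```text
t: 37.3
eef_pos: [446.6, 19.3, 164.5]
tcp_rot: [0.95, 1.57, -0.763]
ft_force: [-0.3, -5.0, 5.5]
opening: 0.207
t 37.3 tcp [446.6  19.3 164.5] rot [ 0.95   1.57  -0.763] F [-0.3 -5.   5.5] op 0.207 j [-0.1   0.31  2.04 -0.    0.79  0.04]
[-0.92910533 -0.04421787  0.00540314]
```

View pics/s27.png

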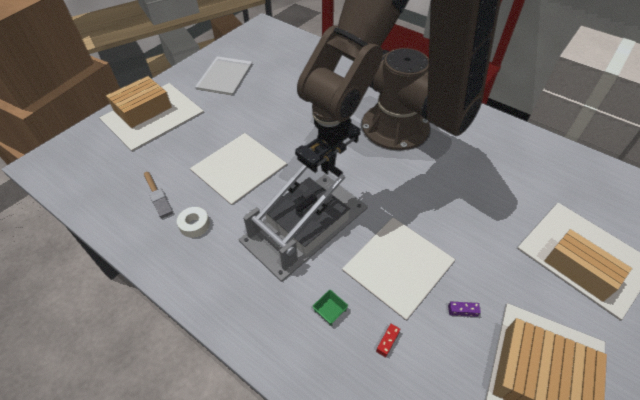

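```bash
python3 -m handwheel '[{"travel":[-4,0,-11.5],"roll":0},{"travel":[-7.7,0,-23.3],"roll":0},{"travel":[-10.6,0.5,-35.1],"roll":0},{"travel":[-13,0.8,-47.2],"roll":0},{"travel":[-14.8,1,-59.3],"roll":0},{"travel":[-15.9,1.2,-71.5],"roll":0},{"travel":[-15.9,1.2,-71.5],"roll":0}]'
```

```text
t: 38.05
eef_pos: [430.5, 21.3, 92.2]
tcp_rot: [-2.033, 1.569, 2.537]
ft_force: [-0.9, 5.4, 6.2]
opening: 0.201
```

```bash
python3 -m handwheel '[{"travel":[-0.3,0,-4],"roll":0},{"travel":[-0.5,0,-8],"roll":0},{"travel":[-0.5,0,-12],"roll":0},{"travel":[-0.5,0,-14],"roll":0},{"travel":[-0.5,0,-14],"roll":0}]'
```

```text
t: 38.55
eef_pos: [430.0, 21.4, 79.0]
tcp_rot: [-2.172, 1.57, 2.398]
ft_force: [-2.0, 5.7, 5.2]
opening: 0.202
```

```bash
python3 -m handwheel '[{"travel":[0,0,-1],"roll":0},{"travel":[0,0,-2],"roll":0},{"travel":[0,0,-3],"roll":0},{"travel":[0,0,-3],"roll":0}]'
python3 - <<'E'
from h import *
s=st();print(s["moment"]);p,im=shot("scene","s28.png")
cv2.imwrite("pics/s28a.png",cv2.resize(im[100:290,220:440],None,fx=3.5,fy=3.1,interpolation=cv2.INTER_CUBIC))
E
```

```text
t: 38.95
eef_pos: [430.0, 21.4, 76.1]
tcp_rot: [-2.19, 1.57, 2.379]
ft_force: [-3.2, 6.0, 6.0]
opening: 0.203
t 38.95 tcp [430.   21.4  76.1] rot [-2.19   1.57   2.379] F [-3.2  6.   6. ] op 0.203 j [-0.1   0.45  2.16  0.    0.53  0.04]
[ 1.07322333  0.19739089 -0.01114627]
```

View pics/s28a.png

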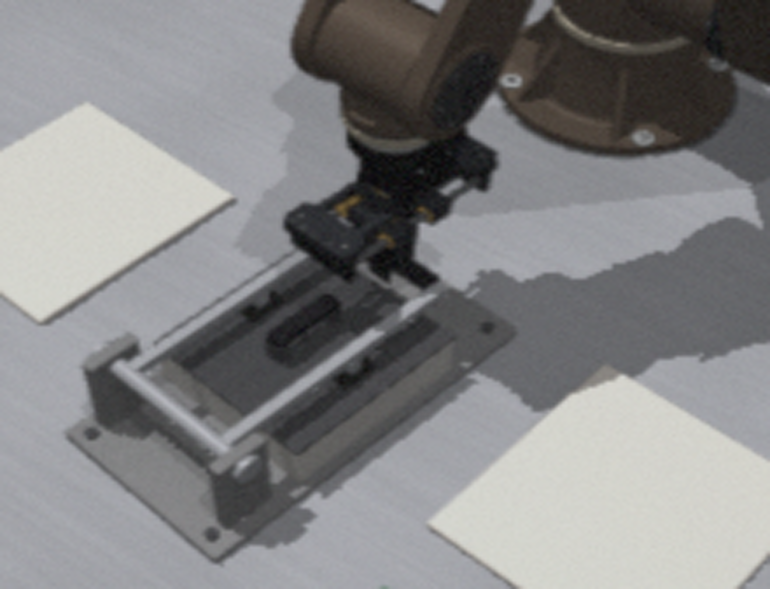

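```bash
python3 -m handwheel '[{"travel":[0,0.5,-0.5],"roll":0},{"travel":[0,0.5,-1],"roll":0},{"travel":[0,0.5,-1.5],"roll":0},{"travel":[0,0.5,-1.5],"roll":0}]'
python3 -m handwheel '[{"travel":[0,0,-0.5],"roll":0},{"travel":[0,0,-0.5],"roll":0}]'
```

```text
t: 39.4
eef_pos: [430.0, 21.5, 75.4]
tcp_rot: [-2.918, 1.571, 1.652]
ft_force: [-5.5, 1.0, 20.7]
opening: 0.202
t: 39.6
eef_pos: [430.1, 21.5, 75.3]
tcp_rot: [1.829, 1.57, 0.116]
ft_force: [-6.5, 1.7, 27.6]
opening: 0.202
```

```bash
python3 -m handwheel '[{"travel":[0,0,-0.5],"roll":0},{"travel":[0,0,-0.5],"roll":0},{"travel":[0,0,-0.5],"roll":0},{"travel":[0,0,-0.5],"roll":0},{"travel":[0,0,-0.5],"roll":0},{"travel":[0,0,-0.5],"roll":0},{"travel":[0,0,-0.5],"roll":0},{"travel":[0,0,-0.5],"roll":0}]'
python3 -m handwheel '[{"travel":[0,0,0],"roll":0},{"travel":[0,0,0],"roll":0},{"travel":[0,0,0],"roll":0},{"travel":[0,0,0],"roll":0},{"travel":[0,0,0],"roll":0},{"travel":[0,0,0],"roll":0}]'
python3 - <<'E'
from h import *
s=st();shot("wrist","w29.png")
E
```

```text
t: 40.4
eef_pos: [430.1, 21.5, 75.0]
tcp_rot: [1.808, 1.57, 0.095]
ft_force: [-7.7, 1.7, 33.0]
opening: 0.198
t: 41.0
eef_pos: [430.0, 21.5, 75.0]
tcp_rot: [1.805, 1.57, 0.092]
ft_force: [-8.9, 1.5, 32.7]
opening: 0.203
t 41.0 tcp [430.   21.5  75. ] rot [1.805 1.57  0.092] F [-8.9  1.5 32.7] op 0.203 j [-0.1   0.45  2.16  0.    0.52  0.04]
```

View pics/w29.png

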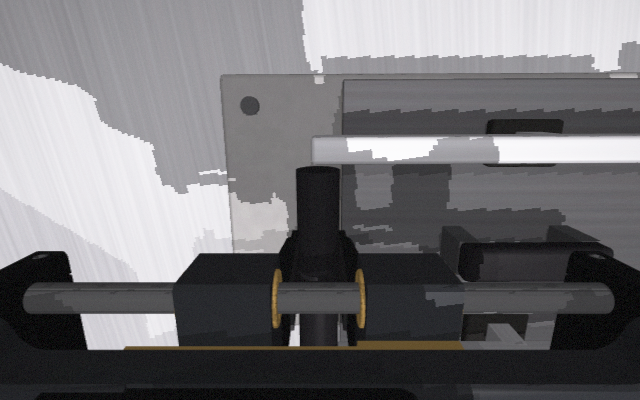

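```bash
python3 -m handwheel '[{"travel":[0,0.2,3],"roll":0},{"travel":[0,0.3,9],"roll":0},{"travel":[0.5,0.3,19.5],"roll":0},{"travel":[1.6,0.2,31.7],"roll":0},{"travel":[3.4,0,43.8],"roll":0},{"travel":[5.8,-0.2,55.9],"roll":0},{"travel":[8.7,-0.6,67.7],"roll":0},{"travel":[12.3,-1.1,79.5],"roll":0}]'
```

```text
t: 41.85
eef_pos: [442.8, 19.8, 153.9]
tcp_rot: [0.775, 1.57, -0.938]
ft_force: [0.9, -5.3, 3.0]
opening: 0.2
```

```bash
python3 -m handwheel '[{"travel":[4.1,-0.8,11.5],"roll":0},{"travel":[8.7,-1.6,22.8],"roll":0},{"travel":[14,-2.4,33.8],"roll":0},{"travel":[19.7,-3.2,44.6],"roll":0},{"travel":[26,-4.1,55.1],"roll":0},{"travel":[32.8,-5.1,65.2],"roll":0},{"travel":[40.1,-6.1,75],"roll":0},{"travel":[47.9,-7.2,84.4],"roll":0}]'
```

```text
t: 42.65
eef_pos: [491.3, 13.0, 238.2]
tcp_rot: [1.696, 1.569, -0.017]
ft_force: [6.7, -0.4, -2.5]
opening: 0.203
```

```bash
python3 -m handwheel '[{"travel":[8.3,-1.1,9],"roll":0},{"travel":[16.9,-2.4,17.6],"roll":0},{"travel":[26,-3.6,25.7],"roll":0},{"travel":[35.5,-5,33.3],"roll":0},{"travel":[45.3,-6.3,40.5],"roll":0},{"travel":[55.5,-7.8,47.2],"roll":0},{"travel":[66,-9.2,53.3],"roll":0},{"travel":[76.8,-10.8,58.9],"roll":0}]'
```

```text
t: 43.45
eef_pos: [567.8, 2.4, 296.4]
tcp_rot: [-2.595, 1.57, 1.975]
ft_force: [3.6, 1.1, -4.3]
opening: 0.2
```

```bash
python3 -m handwheel '[{"travel":[11,-1.5,5.1],"roll":0},{"travel":[22.3,-3.1,9.5],"roll":0},{"travel":[33.8,-4.7,13.5],"roll":0},{"travel":[45.5,-6.3,16.8],"roll":0},{"travel":[57.3,-7.9,19.5],"roll":0},{"travel":[69.2,-9.5,21.6],"roll":0},{"travel":[81.3,-11.2,23.2],"roll":0},{"travel":[91,-12.6,24.1],"roll":0}]'
python3 -m handwheel '[{"travel":[6,-0.8,0.2],"roll":0},{"travel":[11,-1.5,0.3],"roll":0},{"travel":[14.5,-2,0.3],"roll":0},{"travel":[14.5,-2,0.3],"roll":0},{"travel":[14.5,-2,0.3],"roll":0}]'
python3 - <<'E'
from h import *
s=st();shot("wrist","w30.png");shot("scene","s30.png")
E
```

```text
t: 44.25
eef_pos: [658.7, -10.2, 320.0]
tcp_rot: [-1.93, 1.57, 2.64]
ft_force: [0.8, 1.0, -3.7]
opening: 0.203
t: 44.75
eef_pos: [672.4, -12.2, 320.5]
tcp_rot: [-2.13, 1.57, 2.44]
ft_force: [1.3, 2.6, -4.1]
opening: 0.205
t 44.75 tcp [672.4 -12.2 320.5] rot [-2.13  1.57  2.44] F [ 1.3  2.6 -4.1] op 0.205 j [-0.12  0.49  1.28  0.    1.37  0.03]
```

View pics/s30.png

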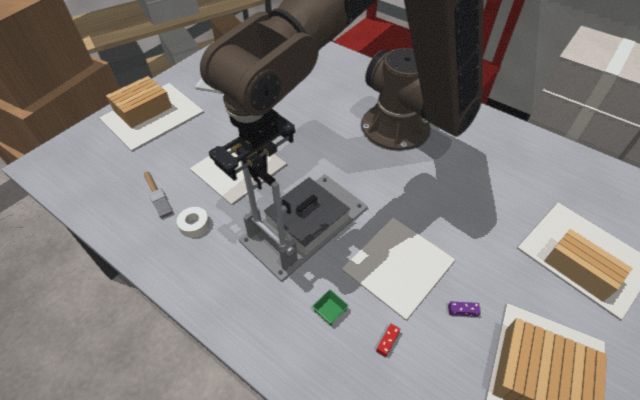

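```bash
python3 -m handwheel '[{"travel":[0.7,0,0],"roll":0},{"travel":[1.2,0,0],"roll":0},{"travel":[1.2,0,0],"roll":0}]'
```

```text
t: 45.15
eef_pos: [673.3, -12.3, 320.4]
tcp_rot: [-1.518, 1.569, 3.052]
ft_force: [-2.6, 3.1, -3.7]
opening: 0.203
```

```bash
python3 -m handwheel '[{"travel":[-0.3,0,0],"roll":0},{"travel":[-0.3,0,0],"roll":0},{"travel":[-0.3,0,0],"roll":0},{"travel":[-0.3,0,0],"roll":0},{"travel":[-0.3,0,15],"roll":0},{"travel":[-0.3,0,45],"roll":0},{"travel":[-0.3,0,80],"roll":0},{"travel":[-0.3,0,110],"roll":0}]' -0.25
python3 -m handwheel '[{"travel":[-20,0,10],"roll":0},{"travel":[-60,0,10],"roll":0},{"travel":[-105,-10,10],"roll":0},{"travel":[-140,-45,10],"roll":0},{"travel":[-155,-90,10],"roll":0},{"travel":[-160,-135,10],"roll":0},{"travel":[-160,-170,10],"roll":0},{"travel":[-160,-180,10],"roll":0}]'
python3 -m handwheel '[{"travel":[0,0,0],"roll":0},{"travel":[0,0,0],"roll":0},{"travel":[0,0,0],"roll":0}]'
python3 - <<'E'
from h import *
s=st();shot("wrist","w31.png");p,im=shot("scene","s31.png");shot("top","t31.png")
cv2.imwrite("pics/s31a.png",cv2.resize(im[130:330,200:460],None,fx=3,fy=3,interpolation=cv2.INTER_CUBIC))
E
```

```text
t: 45.95
eef_pos: [673.4, -12.4, 432.7]
tcp_rot: [1.502, 1.569, -0.211]
ft_force: [0.3, 0.2, 0.3]
opening: 0.621
t: 46.75
eef_pos: [513.0, -195.3, 440.6]
tcp_rot: [0.349, 1.57, -1.367]
ft_force: [0.2, 0.7, -0.5]
opening: 0.625
t: 47.05
eef_pos: [513.7, -191.1, 440.9]
tcp_rot: [1.748, 1.57, 0.036]
ft_force: [0.2, 0.4, -0.7]
opening: 0.625
t 47.05 tcp [ 513.7 -191.1  440.9] rot [1.748 1.57  0.036] F [ 0.2  0.4 -0.7] op 0.625 j [-0.48  0.23  1.37  0.    1.54 -0.34]
```

View pics/s31a.png

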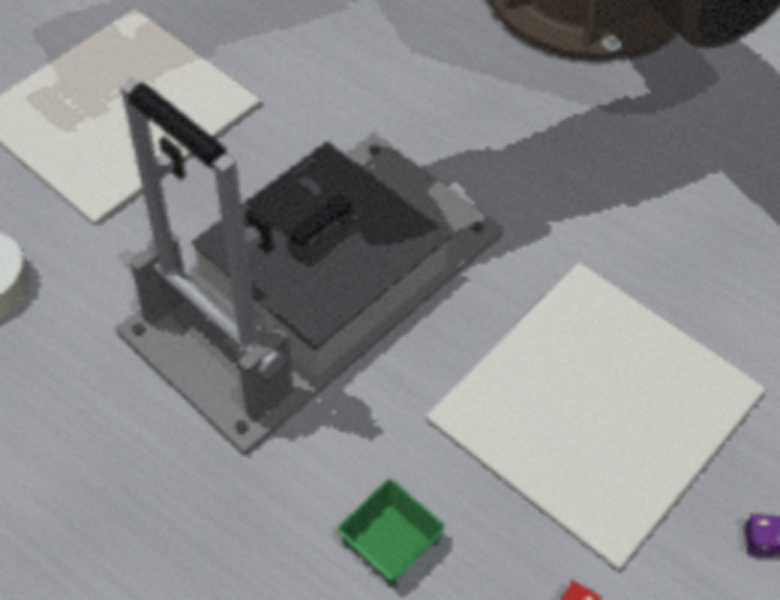

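View pics/t31.png

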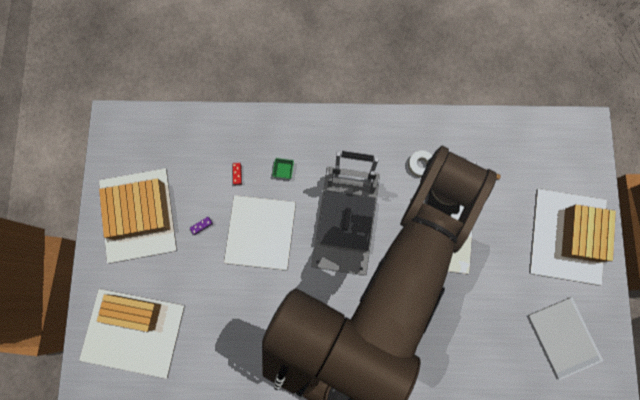

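View pics/w31.png

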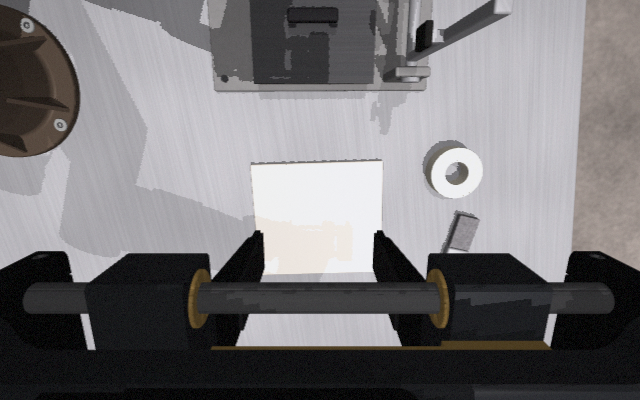

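The lever is upright (grip at about (343–375, 157) in the top view). The cover sits level on the tub, and the dish, roll and look-alikes haven't moved. Handing in.

```bash
python3 -c "
from h import *
print(job.job_done())"
```

```text
the job is handed in; nothing more can be done
None
```

The job is handed in, at about 47 s of the 210 s allowed.

- **Bars:** All four nougat bars lie flat in the tub in a 2 x 2 layout. A wrist picture showed them in one layer before the cover went on.
- **Cover:** I lowered it by its handle until it stopped at the calculated seated height (TCP 76.1 mm). It did not move under an upward reaction of about 18 N. The scene picture showed it level on the rim. I let go only after that.
- **Lever down:** I pinched the grip and swung it down in an arc to level. It pressed with about 33 N at the grip for roughly 1.4 s, with the pads on the cover.
- **Lever up:** I kept hold of the grip at about 0.5 rad/s or slower all the way up. I released it only once it was back against its upright stop.
- **Last checks:** The final top and scene pictures show the lever upright, the cover seated, and the dish, roll and purple and red look-alikes in place, with the arm clear of everything.
- **Small disagreements:** My estimates of the tub centre differed by 1–3 mm between views, within the cover's 5 mm clearance. I saw sideways forces of about 5–6 N while swinging the lever. No check failed.

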